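Reach the lock cylinder behind the service bottles

TASK

I need the brass lock cylinder that stands hemmed in behind the aerosol, the bottle and the tub on the rubber mat. Move all three of them out onto the aluminium side tray, then stand the cylinder, cam up, fully home in the round seat of the blue cylinder stand, and only then put the aerosol, the bottle and the tub back on the mat, each upright on the very spot where it stood before. Do not tip anything over and leave the door knob, the screwdriver and the latch where they are.

Things in the scene. Friction and masses are not known exactly. Their poses are not given: they have to be found in the camera images.
- aerosol_center (a point): Aerosol can, upright: black with a grey band and a red cap, 46 mm in diameter over its whole height of 130 mm, loose, 0.15 kg. Starts on one of the three white circles; that spot is its own place. Point: on its axis, half-way up (65 mm above its underside). z runs up its axis. Grip it in the upper half (80 to 110 mm above its underside), so that the gripper's body stays above it.
- bottle_center (a point): Squeeze bottle, upright: blue with a paper label, 46 mm in diameter up to 94 mm, then a shoulder and a white cap 28 mm in diameter, 125 mm high in all, loose, 0.14 kg. Starts on one of the three white circles; that spot is its own place. Point: on its axis, half-way up (62.5 mm above its underside). z runs up its axis. Grip it 70 to 88 mm above its underside.
- tub_center (a point): Tub, upright: white with a yellow band and a yellow lid, 50 mm in diameter over its whole height of 115 mm, loose, 0.18 kg. Starts on one of the three white circles; that spot is its own place. Point: on its axis, half-way up (57.5 mm above its underside). z runs up its axis. Grip it 70 to 95 mm above its underside.
- cylinder_center (a point): Brass lock cylinder standing on its face, loose, 0.21 kg, 52 mm high: flange 36 mm across, 5 mm thick at the bottom, barrel 29.4 mm across up to 48 mm, steel cam 30 by 11 mm on top. Point: on its axis, 26 mm above its underside; z up, x along the cam (5 mm past the barrel at one end). Grip the barrel 28 to 42 mm above the underside, closing along y. Any turn about z will do in the seat.
- mat: Black rubber mat with an orange border, fixed, 165 mm (x) by 210 mm (y), top 4 mm above the bench, border 6 mm. Origin: centre of its underside. Three printed white circles 57 mm in diameter, centred in its own frame at (-38, 0), (22, 63) and (22, -63) mm, carry the three containers, one each; the cylinder stands within 3 mm of (22, 0) mm.
- side_tray: Shallow aluminium tray, fixed, empty at the start, 260 mm (x) by 140 mm (y) outside, walls 4 mm thick and 12 mm high, floor 4 mm thick. Origin: centre of its underside. It lies to the left or the right of the mat. All three containers fit in a row along its x axis, 80 mm apart.
- seat (a point): Seat of the cylinder stand: the centre of the floor of a round recess, 48 mm in diameter and 5 mm deep with a 2 mm chamfer, in the top of a blue block 95 by 95 mm, 26 mm high, fixed (its steel foot and a thumbscrew stick out a little at the sides). The floor is 21 mm above the bench. It stands on the other side of the mat from the tray. z points up.
- door_knob_center (a point): Bystander: stainless steel door knob standing on its round plate, 66 mm in diameter and 66 mm high, loose. Point: centre, half-way up.
- screwdriver: Bystander: screwdriver with an orange handle lying beyond the mat, loose, less than 35 mm high. Origin: on its underside near mid-length; x along the shaft.
- latch_center (a point): Bystander: door latch (brass face plate, steel tube) lying on the bench on the robot's side of the mat, about 75 by 57 mm and 26 mm high, loose. Point: 13 mm above the bench, near its middle.
Things that resemble listed ones, but are neither listed nor needed, are in the scene too. Of the things that look like the part that bears seat, the largest one is meant. Of the things that look like the part that bears cylinder_center, the larger one is meant.

How it is judged:
By the outcome, as a careful person would: the job done as asked, in the order asked, and still so for the second after the job is handed in, with the robot touching nothing.
It also fails if it takes over 128 s, if anything falls off the work surface, if the arm or the gripper's body presses on something with over 40 N, if the wrist force passes 120 N, or if a joint passes its speed limit or range.

ROBOT

A 6-joint arm with a two-finger parallel gripper is mounted at the origin on the work surface. World frame = base frame: x ahead of the robot, y to its left, z up, the work surface at z = 0. Lengths are in m, angles in rad, forces in N, time in s.
With the tool pointing down it reaches from about 0.35 to 0.875 m from the base axis. Payload 15.5 kg.
Tool frame: the origin (TCP) lies at the very end of the fingers, on their centre line; the grasp point (between the pads) lies 19 mm behind it; z points along the fingers, y is the line along which they close (so a half turn about z gives the same grasp; the last joint's range is limited). The gripper opens to 85 mm and grips with 20 to 120 N. Pads are 22 mm wide; open, the fingers measure 114 mm over their backs; the gripper's body (76 mm by 85 mm) begins 54 mm behind the grasp point. The pads swing forward as they close: fully open they stand 13 mm farther back than shut.
Start: joints at [1.196, 0.494, 1.345, -0, 1.302, -0.096], TCP at [0.172, 0.601, 0.231] pointing down, gripper open.
Joint ranges: [-2.91, 2.91], [-0.82, 2.16], [0.22, 2.67], [-1.22, 4.37], [0.12, 2.79], [-3.08, 3.08]. Speed limits (rad/s): [1.89, 1.89, 2.57, 3.01, 3.01, 3.01].

INTERFACE

Orientations are given as a rotation vector (axis times angle).
In Python, from workcell import robot gives the robot as it stands. The module is installed in compiled form; this text tells all that it offers.
- The arm moves only by the tool play_rows, never from a script. Its arguments are lists of equal length, an entry for each row: "dp": the shift along the tool's x, y, z in mm, a list of three; "turn": the turn, a rotation vector about the tool's x, y, z in rad, a list of three; "grip": the closure in counts, from 0 (fully open) to 255 (shut). In form: {"dp": [[x, y, z], ...], "turn": [[rx, ry, rz], ...], "grip": [grip, ...]}. A call has exactly 10 rows; each row is the pose to reach, as a shift and turn from the pose commanded when the call began, along the tool's axes at that moment; what a row does not reach only later rows make up. A row lasts 1/12 s, in which the tool goes at most 41.7 mm and 7.16 degrees, less where a joint would pass 70% of its speed; a pose out of reach is approached as far as the arm can. A call with a gripper value outside its range is refused whole. The fingers move at their own pace and stop on an object; the grip force is fixed at half the most. Time passes only in rows, so rows that repeat a pose let the fingers close, or fill a call up. It gives the time, the measured TCP pose, the force, the opening and the grip force at its end, in the units of the state.
- robot.get_state(): the state, without advancing time (a new reading comes with each control period).
- robot.snapshot(name): name is "side" or "top"; returns a dict with "image" (480x640x3 uint8, red, green, blue), "fx", "fy", "cx", "cy" (pixels), "pose" (4x4, takes a point from camera to world coordinates). Camera axes: x right, y down, z forward; pixel columns grow to the right and rows downward; lengths in m; the calibration is good to about 2 mm. A picture is of the moment at which its call begins. There is no depth.
- robot.sign_off(): hands the job in; it is judged then, once.
The state is a dict: "clock": time; "joints": joint angles; "dq": joint speeds; "effort": joint torques, N m; "position": TCP position; "tcp_rot": TCP orientation; "ft_force": force on the tool from outside, world axes, zero at the start; "moment": the same for the moment, N m; "gripper_width": finger opening in m; "finger_force": force on a finger pad.
Only numpy, scipy, OpenCV 4.12 (cv2) and the standard library are available. Lean on these libraries where they do the work, as an engineer would, in place of code of your own. Each camera call takes 0.05 s, during which the arm holds its last target. There are 200 camera calls.

## Working session

There is one attempt and no reset: what is moved stays moved. The work goes in short steps, Python scripts to look and compute and a tool call to move; the robot and the scene stay as the last step left them, time stands still between calls to the robot, and variables do not carry over. Pictures are saved under pics/ and viewed, at most 14 in all, crops included, and the job is handed in when it is done.

Besides the shell and the picture viewer there is one more tool, called after "Request:" in YAML: its name, and indented under it one key for each argument. play_rows: Moves the arm, as the interface text tells. Its arguments: {"type":"object","properties":{"dp":{"type":"array","items":{"type":"array","items":{"type":"number"}}},"turn":{"type":"array","items":{"type":"array","items":{"type":"number"}}},"grip":{"type":"array","items":{"type":"number"}}},"required":["dp","turn","grip"]}

```bash
mkdir -p pics; cat > h.py <<'E'
import numpy as np, cv2, json
from workcell import robot
from scipy.spatial.transform import Rotation as R
def snap(n,f=None):
    s=robot.snapshot(n)
    if f: cv2.imwrite('pics/'+f,s['image'][:,:,::-1])
    return s
def ray(s,u,v):
    d=np.array([(u-s['cx'])/s['fx'],(v-s['cy'])/s['fy'],1.]); P=np.array(s['pose'])
    return P[:3,3],P[:3,:3]@d
def onz(s,u,v,z):
    o,d=ray(s,u,v); return o+d*(z-o[2])/d[2]
def proj(s,p):
    P=np.array(s['pose']); c=P[:3,:3].T@(np.array(p)-P[:3,3]); return c[0]/c[2]*s['fx']+s['cx'],c[1]/c[2]*s['fy']+s['cy']
E
python3 - <<'E'
from h import *
for n in('top','side'):
    s=snap(n,n+'0.png'); print(n,s['fx'],s['cx'],s['cy'],np.round(s['pose'],3).tolist())
    import pickle; pickle.dump(s,open(n+'0.pkl','wb'))
st=robot.get_state(); print(st)
E
```

```text
top 611.1516302802817 332.6252239480831 234.70920768187258 [[0.001, -0.996, 0.092, 0.433], [-1.0, -0.0, 0.006, 0.085], [-0.006, -0.092, -0.996, 1.395], [0.0, 0.0, 0.0, 1.0]]
side 488.34773370331976 311.8496380224416 239.45649307111123 [[0.907, -0.274, 0.319, 0.252], [-0.42, -0.572, 0.705, -0.575], [-0.01, -0.774, -0.634, 0.642], [0.0, 0.0, 0.0, 1.0]]
{'clock': 0.1, 'joints': array([ 1.19654480e+00,  4.94101645e-01,  1.34607149e+00,  5.95019924e-07,
        1.30250459e+00, -9.55011155e-02]), 'dq': array([ 0.00024797, -0.00062656, -0.00221846,  0.000158  , -0.00051177,
       -0.00168754]), 'effort': array([ 1.10679299e-03, -8.83592105e+01, -3.84562397e+01, -1.46781531e-04,
        5.21814814e-03, -1.28550932e-04]), 'position': array([0.17184905, 0.6005704 , 0.23077116]), 'tcp_rot': array([-4.36408925e-01, -3.11087750e+00,  1.65729472e-03]), 'ft_force': array([-0.87828871, -0.31854163, -0.62358545]), 'moment': array([-0.00815365, -0.0051147 ,  0.00563329]), 'finger_force': 0.0, 'gripper_width': 0.08532048675179078}
```

View pics/top0.png

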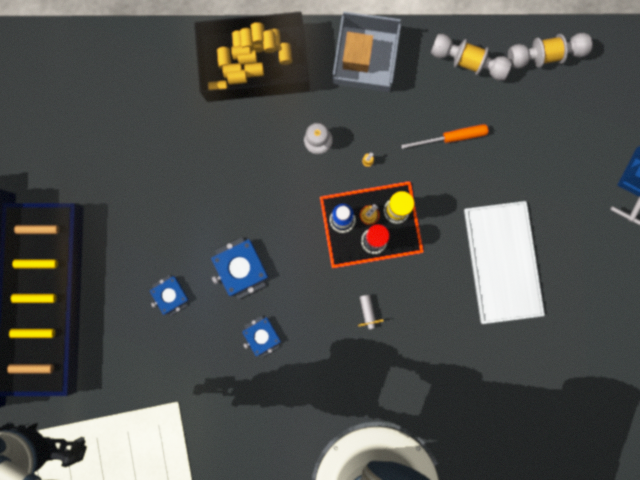

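View pics/side0.png

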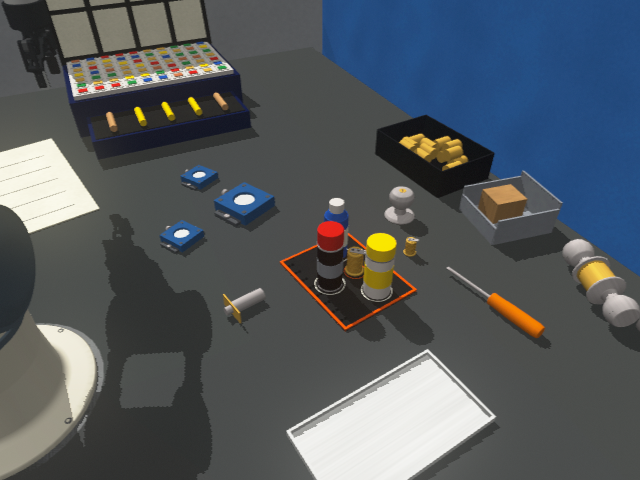

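The top view shows the mat at (320–422, 182–267). The caps on it are blue bottle (343,214), red aerosol (377,236) and yellow tub (400,204), with the brass cylinder at (370,213). The tray is at (505,262).

- **Cylinder candidates:** (370,213) on the mat is larger. (368,160) beyond it is smaller. The bin pieces at the top (~245,50) are also brass.
- **Stand candidates:** (239,268) is the largest. (169,296) and (262,337) are smaller.

I choose the cylinder at (370,213) and the stand at (239,268).

```bash
cat > m.py <<'E'
from h import *
import pickle
t=pickle.load(open('top0.pkl','rb')); d=pickle.load(open('side0.pkl','rb'))
def mask(s,lo,hi,box):
    h=cv2.cvtColor(s['image'],cv2.COLOR_RGB2HSV); m=cv2.inRange(h,lo,hi); k=np.zeros_like(m); x0,y0,x1,y1=box; k[y0:y1,x0:x1]=255; return m&k
def big(m): return max(cv2.findContours(m,cv2.RETR_EXTERNAL,cv2.CHAIN_APPROX_NONE)[0],key=cv2.contourArea)
# mat
m=mask(t,(3,150,80),(14,255,255),(310,170,430,280)); pts=cv2.findNonZero(m)
c=cv2.boxPoints(cv2.minAreaRect(pts)); q=np.array([onz(t,u,v,.004) for u,v in c]); print('mat',c.tolist(),q.round(4).tolist(),q.mean(0),[np.linalg.norm(q[i]-q[i-1]) for i in range(4)])
# tray
m=mask(t,(0,0,130),(180,60,255),(455,190,560,335)); r=cv2.minAreaRect(big(m)); c=cv2.boxPoints(r); q=np.array([onz(t,u,v,.012) for u,v in c]); print('tray',c.tolist(),q.round(4).tolist(),q.mean(0),[np.linalg.norm(q[i]-q[i-1]) for i in range(4)])
# seat block / circle
m=mask(t,(0,0,150),(180,90,255),(215,240,265,295)); cc=big(m); e=cv2.fitEllipse(cc); print('seat',e,onz(t,*e[0],.021), e[1][0]/611*1.36)
m=mask(d,(0,0,150),(180,90,255),(228,188,262,215)); cc=big(m); e=cv2.fitEllipse(cc); print('seat side',e,onz(d,*e[0],.021))
for n,lo,hi,b,z in (('red',(0,150,60),(8,255,255),(350,215,395,255),.134),('red2',(170,150,60),(180,255,255),(350,215,395,255),.134),('yel',(22,150,60),(35,255,255),(380,180,420,225),.119),('white',(0,0,150),(180,90,255),(330,200,356,226),.129)):
    m=mask(t,lo,hi,b)
    if m.any():
        e=cv2.minEnclosingCircle(big(m)); print(n,e,cv2.boundingRect(big(m)),onz(t,*e[0],z),e[1]*2/611*(1.395-z))
a=cv2.resize(t['image'][175:275,310:430],None,fx=6,fy=6,interpolation=cv2.INTER_CUBIC)[:,:,::-1]
cv2.imwrite('pics/c1.png',a)
b=cv2.resize(d['image'][190:330,270:430],None,fx=4,fy=4,interpolation=cv2.INTER_CUBIC)[:,:,::-1]
cv2.imwrite('pics/c2.png',b)
E
python3 m.py
```

```text
mat [[318.5781555175781, 195.872314453125], [411.1713562011719, 179.99920654296875], [423.5900573730469, 252.44171142578125], [330.9968566894531, 268.3148193359375]] [[0.6518, 0.1258, 0.004], [0.6886, -0.0873, 0.004], [0.5215, -0.1137, 0.004], [0.4853, 0.0971, 0.004]] [0.58681452 0.00546964 0.004     ] [np.float64(0.16886390518897032), np.float64(0.216302880986274), np.float64(0.1691370904322082), np.float64(0.21391008123911098)]
tray [[463.04400634765625, 208.2933807373047], [526.858154296875, 198.7212371826172], [544.3961181640625, 315.64056396484375], [480.58197021484375, 325.21270751953125]] [[0.6218, -0.2037, 0.012], [0.6438, -0.3495, 0.012], [0.3793, -0.3811, 0.012], [0.3579, -0.2379, 0.012]] [ 0.50071425 -0.29303524  0.012     ] [np.float64(0.2660801736518765), np.float64(0.147402791638225), np.float64(0.26636688333449204), np.float64(0.1447979969669261)]
seat ((239.0461883544922, 267.1519775390625), (20.18378257751465, 20.638765335083008), 175.5260772705078) [0.48723399 0.30370699 0.021     ] 0.044926259092340305
seat side ((244.03480529785156, 199.3939971923828), (9.47848129272461, 20.398319244384766), 84.01190948486328) [0.48813486 0.30941343 0.021     ]
red ((377.2766418457031, 234.9593963623047), 12.400245666503906) (366, 223, 24, 24) [5.49525295e-01 2.28242682e-04 1.34000000e-01] 0.05118399275110124
red2 ((367.0, 241.0), 9.999999747378752e-05) (367, 241, 1, 1) [0.53697234 0.0215583  0.134     ] 4.127659470194634e-07
yel ((399.8495178222656, 205.07281494140625), 15.398648262023926) (386, 190, 29, 30) [ 0.61407323 -0.04865124  0.119     ] 0.06431644904203775
white ((342.75, 212.375), 7.379336357116699) (336, 205, 14, 15) [0.59730711 0.07161988 0.129     ] 0.030580163103468876
```

View pics/c1.png

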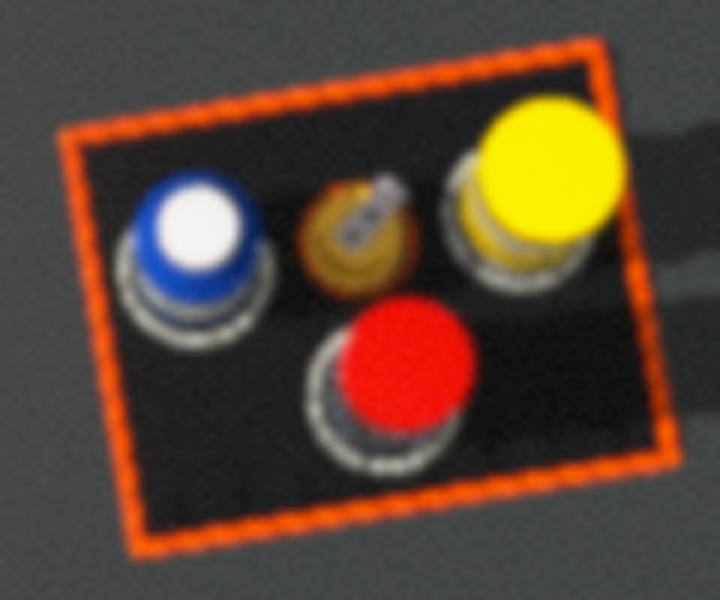

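View pics/c2.png

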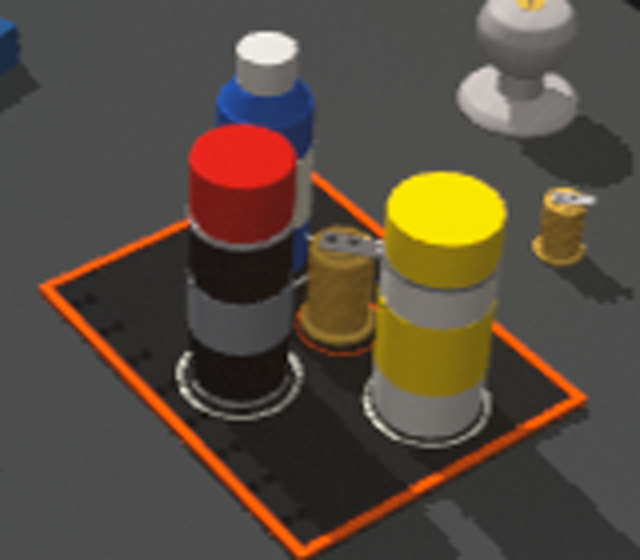

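The crops confirm the larger cylinder on the mat, at top pixel ≈(370,214) with its cam pointing up-right. The aerosol, bottle and tub sit on their circles and agree with the mat frame to within about 1 mm. Next I compute the first moves.

```bash
cat > go.py <<'E'
import sys
from h import *
# args: x y z [yaw_deg of tool y]  (chain of targets from the present pose, all in present tool axes)
st=robot.get_state(); Rm=R.from_rotvec(st['tcp_rot']); p=st['position']
y=Rm.as_matrix()[:,1]; print('t',round(st['clock'],2),'p',(p*1000).round(1),'yaw',round(np.degrees(np.arctan2(y[1],y[0])),2),'tilt',np.degrees(np.arccos(-Rm.as_matrix()[2,2])).round(2),'w',round(st['gripper_width']*1000,1),'f',np.round(st['ft_force'],1),'j1,j6',np.round(st['joints'][[0,5]],2))
for a in sys.argv[1:]:
    v=[float(q) for q in a.split(',')]; T=Rm
    out=[]
    if len(v)>3:
        w=np.radians(v[3]); T=R.from_matrix(np.array([[-np.sin(w)*-1*-1,np.cos(w),0],[np.cos(w),np.sin(w),0],[0,0,-1]]).T) if 0 else R.from_matrix(np.column_stack([[-np.sin(w),np.cos(w),0],[np.cos(w),np.sin(w),0],[0,0,-1]]))
        if np.linalg.det(T.as_matrix())<0: raise SystemExit('det')
    d=Rm.inv().apply(np.array(v[:3])-p*1000)
    print(a,'dp',d.round(1).tolist(),'turn',(Rm.inv()*T).as_rotvec().round(4).tolist())
E
sed -i "s/T=R.from_matrix(np.array.*if 0 else /T=/" go.py
python3 go.py 549.5,-0.5,230,99.8
```

```text
t 0.1 p [171.8 600.6 230.8] yaw 74.03 tilt 0.06 w 85.3 f [-0.9 -0.3 -0.6] j1,j6 [ 1.2 -0.1]
549.5,-0.5,230,99.8 dp [-528.5, -474.0, 1.2] turn [-0.001, -0.0003, -0.4498]
```

Request:
play_rows:
  dp:
    - [-528.5,-474,1]
    - [-528.5,-474,1]
    - [-528.5,-474,1]
    - [-528.5,-474,1]
    - [-528.5,-474,1]
    - [-528.5,-474,1]
    - [-528.5,-474,1]
    - [-528.5,-474,1]
    - [-528.5,-474,1]
    - [-528.5,-474,1]
  turn:
    - [-0.001,0,-0.45]
    - [-0.001,0,-0.45]
    - [-0.001,0,-0.45]
    - [-0.001,0,-0.45]
    - [-0.001,0,-0.45]
    - [-0.001,0,-0.45]
    - [-0.001,0,-0.45]
    - [-0.001,0,-0.45]
    - [-0.001,0,-0.45]
    - [-0.001,0,-0.45]
  grip: [0,0,0,0,0,0,0,0,0,0]

```text
clock: 0.93
position: [0.3906, 0.2521, 0.2307]
tcp_rot: [-0.269, 3.13, 0.002]
ft_force: [0.1, 1.3, 0.7]
gripper_width: 0.0854
finger_force: 0.0
```

```bash
python3 go.py 549.5,-0.5,230,99.8
```

```text
t 0.93 p [390.6 252.1 230.7] yaw 99.82 tilt 0.05 w 85.4 f [0.1 1.3 0.7] j1,j6 [ 0.44 -1.3 ]
549.5,-0.5,230,99.8 dp [-113.5, -276.0, 0.4] turn [0.001, 0.0001, 0.0004]
```

Request:
play_rows:
  dp:
    - [-113.5,-276,0]
    - [-113.5,-276,0]
    - [-113.5,-276,0]
    - [-113.5,-276,0]
    - [-113.5,-276,0]
    - [-113.5,-276,0]
    - [-113.5,-276,0]
    - [-113.5,-276,0]
    - [-113.5,-276,0]
    - [-113.5,-276,0]
  turn:
    - [0,0,0]
    - [0,0,0]
    - [0,0,0]
    - [0,0,0]
    - [0,0,0]
    - [0,0,0]
    - [0,0,0]
    - [0,0,0]
    - [0,0,0]
    - [0,0,0]
  grip: [0,0,0,0,0,0,0,0,0,0]

```text
clock: 1.77
position: [0.5485, 0.0013, 0.23]
tcp_rot: [0.267, -3.129, -0.002]
ft_force: [-0.6, -0.0, -1.0]
gripper_width: 0.0855
finger_force: 0.0
```

```bash
python3 go.py 549.5,-0.5,77,99.8; python3 - <<'E'
from h import *
import pickle
t=pickle.load(open('top0.pkl','rb'))
# seat block outline (blue) at z=.026
h=cv2.cvtColor(t['image'],cv2.COLOR_RGB2HSV); m=cv2.inRange(h,(100,120,60),(125,255,255)); k=np.zeros_like(m); k[232:305,205:275]=255
m=cv2.morphologyEx(m&k,cv2.MORPH_CLOSE,np.ones((3,3))); c=max(cv2.findContours(m,0,2)[0],key=cv2.contourArea); r=cv2.minAreaRect(c); print(r,onz(t,*r[0],.024))
E
```

```text
t 1.77 p [548.5   1.3 230. ] yaw 99.74 tilt 0.1 w 85.5 f [-0.6 -0.  -1. ] j1,j6 [-0.11 -1.85]
549.5,-0.5,77,99.8 dp [-0.8, -2.1, 153.0] turn [0.0015, -0.0008, -0.001]
((239.0, 267.0), (44.28176498413086, 44.608970642089844), 64.1336441040039) [0.48745676 0.30333862 0.024     ]
```

Request:
play_rows:
  dp:
    - [0,0,0]
    - [0,0,30]
    - [0,0,60]
    - [0,0,90]
    - [0,0,115]
    - [0,0,135]
    - [0,0,147]
    - [0,0,153]
    - [0,0,153]
    - [0,0,153]
  turn:
    - [0,0,0]
    - [0,0,0]
    - [0,0,0]
    - [0,0,0]
    - [0,0,0]
    - [0,0,0]
    - [0,0,0]
    - [0,0,0]
    - [0,0,0]
    - [0,0,0]
  grip: [0,0,0,0,0,0,0,0,0,0]

```text
clock: 2.6
position: [0.5489, 0.0022, 0.078]
tcp_rot: [-0.27, 3.13, 0.002]
ft_force: [0.3, -0.2, -0.6]
gripper_width: 0.0851
finger_force: 0.0
```

```bash
python3 go.py 549.5,-0.5,77,99.8; python3 -c "
from h import *
s=snap('side'); cv2.imwrite('pics/a1.png',cv2.resize(s['image'][120:340,230:470],None,fx=2.5,fy=2.5)[:,:,::-1])"
```

```text
t 2.6 p [548.9   2.2  78. ] yaw 99.86 tilt 0.06 w 85.1 f [ 0.3 -0.2 -0.6] j1,j6 [-0.11 -1.85]
549.5,-0.5,77,99.8 dp [-0.1, -2.7, 1.0] turn [0.001, 0.0004, 0.0011]
```

View pics/a1.png

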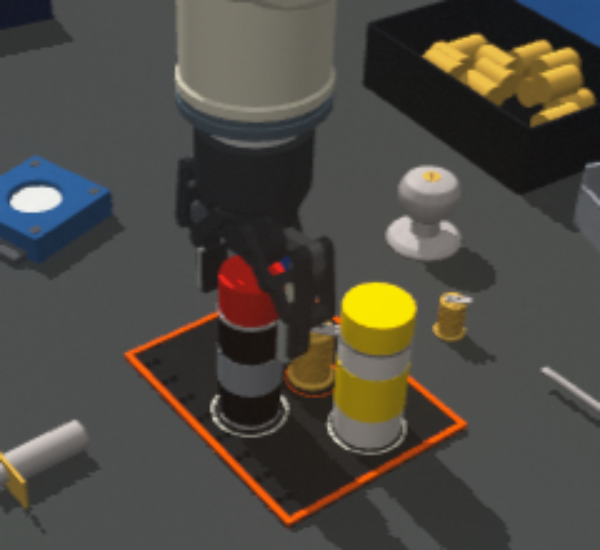

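The fingers straddle the aerosol cleanly: the red cap is at crop pixel (245,290), with a finger on each side. I close on it.

Request:
play_rows:
  dp:
    - [0,-2.5,1]
    - [0,-2.5,1]
    - [0,-2.5,1]
    - [0,-2.5,1]
    - [0,-2.5,1]
    - [0,-2.5,1]
    - [0,-2.5,1]
    - [0,-2.5,1]
    - [0,-2.5,1]
    - [0,-2.5,1]
  turn:
    - [0,0,0]
    - [0,0,0]
    - [0,0,0]
    - [0,0,0]
    - [0,0,0]
    - [0,0,0]
    - [0,0,0]
    - [0,0,0]
    - [0,0,0]
    - [0,0,0]
  grip: [0,0,255,255,255,255,255,255,255,255]

```text
clock: 3.48
position: [0.5497, -0.0009, 0.0768]
tcp_rot: [-0.269, 3.129, 0.001]
ft_force: [-0.4, 1.7, 6.2]
gripper_width: 0.0449
finger_force: 54.7
```

```bash
python3 go.py 549.5,-0.5,157,99.8 421.4,-304,157,99.8 421.4,-304,78,99.8
```

```text
t 3.48 p [549.7  -0.9  76.8] yaw 99.81 tilt 0.07 w 44.9 f [-0.4  1.7  6.2] j1,j6 [-0.11 -1.85]
549.5,-0.5,157,99.8 dp [0.0, 0.5, -80.2] turn [0.0009, 0.0009, 0.0002]
421.4,-304,157,99.8 dp [178.0, -276.7, -80.6] turn [0.0009, 0.0009, 0.0002]
421.4,-304,78,99.8 dp [178.1, -276.8, -1.6] turn [0.0009, 0.0009, 0.0002]
```

Request:
play_rows:
  dp:
    - [0,0,-10]
    - [0,0,-30]
    - [0,0,-55]
    - [2,-3,-75]
    - [8,-12,-80]
    - [18,-28,-80]
    - [32,-50,-80]
    - [46,-72,-80]
    - [60,-94,-80]
    - [74,-116,-80]
  turn:
    - [0,0,0]
    - [0,0,0]
    - [0,0,0]
    - [0,0,0]
    - [0,0,0]
    - [0,0,0]
    - [0,0,0]
    - [0,0,0]
    - [0,0,0]
    - [0,0,0]
  grip: [255,255,255,255,255,255,255,255,255,255]

```text
clock: 4.32
position: [0.495, -0.1292, 0.1561]
tcp_rot: [0.269, -3.129, -0.002]
ft_force: [-0.1, 0.5, -1.3]
gripper_width: 0.0447
finger_force: 57.2
```

Request:
play_rows:
  dp:
    - [14,-22,0]
    - [28,-44,0]
    - [42,-66,0]
    - [56,-88,0]
    - [70,-110,0]
    - [83,-130,0]
    - [94,-147,0]
    - [101,-157,0]
    - [104,-161,0]
    - [104,-161,0]
  turn:
    - [0,0,0]
    - [0,0,0]
    - [0,0,0]
    - [0,0,0]
    - [0,0,0]
    - [0,0,0]
    - [0,0,0]
    - [0,0,0]
    - [0,0,0]
    - [0,0,0]
  grip: [255,255,255,255,255,255,255,255,255,255]

```text
clock: 5.15
position: [0.4206, -0.3048, 0.156]
tcp_rot: [0.267, -3.13, -0.002]
ft_force: [0.6, -0.2, -1.7]
gripper_width: 0.045
finger_force: 57.2
```

```bash
python3 go.py 421.4,-304,78,99.8;python3 -c "
from h import *
s=snap('side'); cv2.imwrite('pics/a2.png',s['image'][:,:,::-1])"
```

```text
t 5.15 p [ 420.6 -304.8  156. ] yaw 99.73 tilt 0.08 w 45.0 f [ 0.6 -0.2 -1.7] j1,j6 [-0.74 -2.48]
421.4,-304,78,99.8 dp [-0.9, 0.5, 78.0] turn [0.0013, -0.0001, -0.0012]
```

View pics/a2.png

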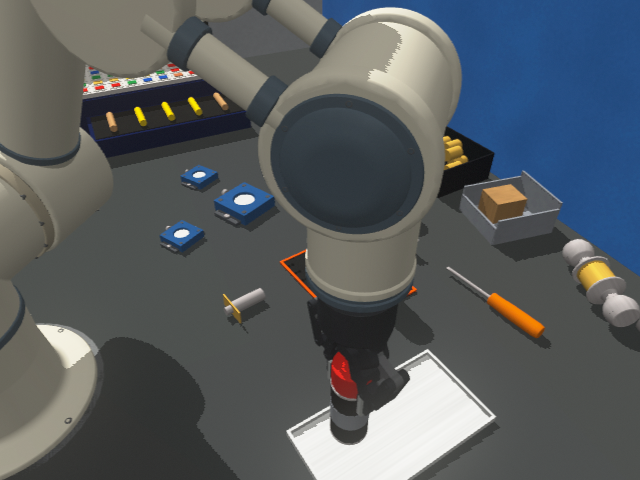

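The aerosol hangs upright over the near end of the tray, at pixel (350,400). Lowering and releasing.

Request:
play_rows:
  dp:
    - [0,0,8]
    - [0,0,24]
    - [0,0,42]
    - [0,0,58]
    - [0,0,68]
    - [0,0,74]
    - [0,0,77]
    - [0,0,78.5]
    - [0,0,79]
    - [0,0,79]
  turn:
    - [0,0,0]
    - [0,0,0]
    - [0,0,0]
    - [0,0,0]
    - [0,0,0]
    - [0,0,0]
    - [0,0,0]
    - [0,0,0]
    - [0,0,0]
    - [0,0,0]
  grip: [255,255,255,255,255,255,255,255,255,255]

```text
clock: 6.03
position: [0.4215, -0.3044, 0.0776]
tcp_rot: [-0.269, 3.129, 0.001]
ft_force: [-0.3, -0.0, -1.8]
gripper_width: 0.045
finger_force: 57.2
```

Request:
play_rows:
  dp:
    - [0,0,0]
    - [0,0,0]
    - [0,0,0]
    - [0,0,0]
    - [0,0,0]
    - [0,0,-10]
    - [0,0,-35]
    - [0,0,-65]
    - [0,0,-100]
    - [0,0,-130]
  turn:
    - [0,0,0]
    - [0,0,0]
    - [0,0,0]
    - [0,0,0]
    - [0,0,0]
    - [0,0,0]
    - [0,0,0]
    - [0,0,0]
    - [0,0,0]
    - [0,0,0]
  grip: [0,0,0,0,0,0,0,0,0,0]

```text
clock: 6.87
position: [0.4211, -0.3043, 0.2099]
tcp_rot: [-0.269, 3.13, 0.001]
ft_force: [0.7, -0.2, 0.6]
gripper_width: 0.0854
finger_force: 0.0
```

```bash
python3 go.py 619,-53,206,99.8 619,-53,65,99.8
```

```text
t 6.87 p [ 421.1 -304.3  209.9] yaw 99.81 tilt 0.05 w 85.4 f [ 0.7 -0.2  0.6] j1,j6 [-0.74 -2.48]
619,-53,206,99.8 dp [-237.8, 213.9, 4.1] turn [0.0005, 0.0006, 0.0002]
619,-53,65,99.8 dp [-237.8, 213.8, 145.1] turn [0.0005, 0.0006, 0.0002]
```

Request:
play_rows:
  dp:
    - [-20,18,0]
    - [-48,43,0]
    - [-76,68,0]
    - [-104,93,0]
    - [-132,118,0]
    - [-160,143,0]
    - [-188,168,0]
    - [-212,190,0]
    - [-230,207,0]
    - [-238,214,0]
  turn:
    - [0,0,0]
    - [0,0,0]
    - [0,0,0]
    - [0,0,0]
    - [0,0,0]
    - [0,0,0]
    - [0,0,0]
    - [0,0,0]
    - [0,0,0]
    - [0,0,0]
  grip: [0,0,0,0,0,0,0,0,0,0]

```text
clock: 7.7
position: [0.6207, -0.0501, 0.2082]
tcp_rot: [-0.272, 3.129, 0.002]
ft_force: [-0.9, 0.2, -0.6]
gripper_width: 0.0853
finger_force: 0.0
```

Request:
play_rows:
  dp:
    - [0,0,0]
    - [0,0,0]
    - [0,0,5]
    - [0,0,10]
    - [0,0,10]
    - [0,0,10]
    - [0,0,10]
    - [0,0,10]
    - [0,0,10]
    - [0,0,10]
  turn:
    - [0,0,0]
    - [0,0,0]
    - [0,0,0]
    - [0,0,0]
    - [0,0,0]
    - [0,0,0]
    - [0,0,0]
    - [0,0,0]
    - [0,0,0]
    - [0,0,0]
  grip: [0,0,0,0,0,0,0,0,0,0]

```text
clock: 8.53
position: [0.6193, -0.053, 0.1976]
tcp_rot: [-0.269, 3.13, 0.001]
ft_force: [-0.4, 0.7, 0.2]
gripper_width: 0.0858
finger_force: 0.0
```

```bash
python3 go.py 619,-53,65,99.8
```

```text
t 8.53 p [619.3 -53.  197.6] yaw 99.81 tilt 0.06 w 85.8 f [-0.4  0.7  0.2] j1,j6 [-0.18 -1.92]
619,-53,65,99.8 dp [0.4, -0.1, 132.6] turn [0.0009, 0.0004, 0.0001]
```

Request:
play_rows:
  dp:
    - [0,0,10]
    - [0,0,30]
    - [0,0,55]
    - [0,0,80]
    - [0,0,102]
    - [0,0,118]
    - [0,0,128]
    - [0,0,132]
    - [0,0,133]
    - [0,0,133]
  turn:
    - [0,0,0]
    - [0,0,0]
    - [0,0,0]
    - [0,0,0]
    - [0,0,0]
    - [0,0,0]
    - [0,0,0]
    - [0,0,0]
    - [0,0,0]
    - [0,0,0]
  grip: [0,0,0,0,0,0,0,0,0,0]

```text
clock: 9.37
position: [0.6196, -0.0529, 0.0648]
tcp_rot: [-0.269, 3.129, 0.001]
ft_force: [-0.1, -0.3, -0.1]
gripper_width: 0.0855
finger_force: 0.0
```

Request:
play_rows:
  dp:
    - [0,0,0]
    - [0,0,0]
    - [0,0,0]
    - [0,0,0]
    - [0,0,0]
    - [0,0,0]
    - [0,0,0]
    - [0,0,0]
    - [0,0,0]
    - [0,0,0]
  turn:
    - [0,0,0]
    - [0,0,0]
    - [0,0,0]
    - [0,0,0]
    - [0,0,0]
    - [0,0,0]
    - [0,0,0]
    - [0,0,0]
    - [0,0,0]
    - [0,0,0]
  grip: [0,255,255,255,255,255,255,255,255,255]

```text
clock: 10.2
position: [0.6195, -0.0527, 0.0651]
tcp_rot: [-0.268, 3.129, 0.002]
ft_force: [-0.6, 1.3, 7.1]
gripper_width: 0.0491
finger_force: 58.6
```

```bash
python3 go.py 500.7,-293,145,99.8 500.7,-293,65,99.8
```

```text
t 10.2 p [619.5 -52.7  65.1] yaw 99.81 tilt 0.08 w 49.1 f [-0.6  1.3  7.1] j1,j6 [-0.18 -1.92]
500.7,-293,145,99.8 dp [158.0, -216.5, -80.3] turn [0.0009, 0.0011, 0.0001]
500.7,-293,65,99.8 dp [158.0, -216.6, -0.3] turn [0.0009, 0.0011, 0.0001]
```

Request:
play_rows:
  dp:
    - [0,0,-10]
    - [0,0,-30]
    - [0,0,-55]
    - [2,-3,-75]
    - [8,-11,-80]
    - [20,-27,-80]
    - [34,-47,-80]
    - [48,-66,-80]
    - [62,-85,-80]
    - [76,-104,-80]
  turn:
    - [0,0,0]
    - [0,0,0]
    - [0,0,0]
    - [0,0,0]
    - [0,0,0]
    - [0,0,0]
    - [0,0,0]
    - [0,0,0]
    - [0,0,0]
    - [0,0,0]
  grip: [255,255,255,255,255,255,255,255,255,255]

```text
clock: 11.03
position: [0.5609, -0.1695, 0.1441]
tcp_rot: [0.269, -3.13, -0.002]
ft_force: [1.4, -0.5, -2.7]
gripper_width: 0.0489
finger_force: 60.0
```

Request:
play_rows:
  dp:
    - [14,-19,0]
    - [28,-38,0]
    - [42,-57,0]
    - [56,-77,0]
    - [68,-93,0]
    - [76,-105,0]
    - [81,-111,0]
    - [82,-112.5,0]
    - [82,-112.5,0]
    - [82,-112.5,0]
  turn:
    - [0,0,0]
    - [0,0,0]
    - [0,0,0]
    - [0,0,0]
    - [0,0,0]
    - [0,0,0]
    - [0,0,0]
    - [0,0,0]
    - [0,0,0]
    - [0,0,0]
  grip: [255,255,255,255,255,255,255,255,255,255]

```text
clock: 11.87
position: [0.5007, -0.2924, 0.1441]
tcp_rot: [-0.269, 3.13, 0.002]
ft_force: [-0.4, 0.2, -1.5]
gripper_width: 0.0488
finger_force: 60.0
```

Request:
play_rows:
  dp:
    - [0,0,8]
    - [0,0,24]
    - [0,0,42]
    - [0,0,58]
    - [0,0,69]
    - [0,0,75]
    - [0,0,78]
    - [0,0,79.5]
    - [0,0,80]
    - [0,0,80]
  turn:
    - [0,0,0]
    - [0,0,0]
    - [0,0,0]
    - [0,0,0]
    - [0,0,0]
    - [0,0,0]
    - [0,0,0]
    - [0,0,0]
    - [0,0,0]
    - [0,0,0]
  grip: [255,255,255,255,255,255,255,255,255,255]

```text
clock: 12.7
position: [0.5006, -0.2925, 0.0651]
tcp_rot: [-0.269, 3.13, 0.002]
ft_force: [-2.1, 4.9, 7.3]
gripper_width: 0.0492
finger_force: 61.1
```

Request:
play_rows:
  dp:
    - [0,0,0]
    - [0,0,0]
    - [0,0,0]
    - [0,0,0]
    - [0,0,0]
    - [0,0,-10]
    - [0,0,-35]
    - [0,0,-65]
    - [0,0,-100]
    - [0,0,-130]
  turn:
    - [0,0,0]
    - [0,0,0]
    - [0,0,0]
    - [0,0,0]
    - [0,0,0]
    - [0,0,0]
    - [0,0,0]
    - [0,0,0]
    - [0,0,0]
    - [0,0,0]
  grip: [0,0,0,0,0,0,0,0,0,0]

```text
clock: 13.53
position: [0.5004, -0.2932, 0.1969]
tcp_rot: [-0.268, 3.129, 0.001]
ft_force: [1.2, -0.3, -0.1]
gripper_width: 0.0857
finger_force: 0.0
```

```bash
python3 go.py 597.5,71.5,195,99.8 597.5,71.5,63,99.8
```

```text
t 13.53 p [ 500.4 -293.2  196.9] yaw 99.81 tilt 0.05 w 85.7 f [ 1.2 -0.3 -0.1] j1,j6 [-0.63 -2.38]
597.5,71.5,195,99.8 dp [-157.8, 342.8, 2.2] turn [0.0004, 0.0008, 0.0001]
597.5,71.5,63,99.8 dp [-157.7, 342.8, 134.2] turn [0.0004, 0.0008, 0.0001]
```

Request:
play_rows:
  dp:
    - [-8,18,0]
    - [-22,48,0]
    - [-36,78,0]
    - [-50,108,0]
    - [-64,138,0]
    - [-78,168,0]
    - [-92,198,0]
    - [-106,228,0]
    - [-119,258,0]
    - [-131,285,0]
  turn:
    - [0,0,0]
    - [0,0,0]
    - [0,0,0]
    - [0,0,0]
    - [0,0,0]
    - [0,0,0]
    - [0,0,0]
    - [0,0,0]
    - [0,0,0]
    - [0,0,0]
  grip: [0,0,0,0,0,0,0,0,0,0]

```text
clock: 14.37
position: [0.5812, 0.0119, 0.1954]
tcp_rot: [-0.269, 3.129, 0.002]
ft_force: [1.1, -0.4, 1.2]
gripper_width: 0.0852
finger_force: 0.0
```

Request:
play_rows:
  dp:
    - [-12,26,0]
    - [-20,44,0]
    - [-25,54,0]
    - [-26.5,57.5,0]
    - [-26.5,57.5,0]
    - [-26.5,57.5,0]
    - [-26.5,57.5,0]
    - [-26.5,57.5,0]
    - [-26.5,57.5,0]
    - [-26.5,57.5,0]
  turn:
    - [0,0,0]
    - [0,0,0]
    - [0,0,0]
    - [0,0,0]
    - [0,0,0]
    - [0,0,0]
    - [0,0,0]
    - [0,0,0]
    - [0,0,0]
    - [0,0,0]
  grip: [0,0,0,0,0,0,0,0,0,0]

```text
clock: 15.2
position: [0.5972, 0.0705, 0.1946]
tcp_rot: [-0.267, 3.13, 0.001]
ft_force: [0.3, 0.1, 0.0]
gripper_width: 0.0854
finger_force: 0.0
```

```bash
python3 go.py 597.5,71.5,63,99.8
```

```text
t 15.2 p [597.2  70.5 194.6] yaw 99.77 tilt 0.05 w 85.4 f [0.3 0.1 0. ] j1,j6 [ 0.02 -1.72]
597.5,71.5,63,99.8 dp [-0.4, 0.8, 131.6] turn [0.0009, 0.0001, -0.0006]
```

Request:
play_rows:
  dp:
    - [-0.4,0.8,10]
    - [-0.4,0.8,30]
    - [-0.4,0.8,55]
    - [-0.4,0.8,80]
    - [-0.4,0.8,102]
    - [-0.4,0.8,117]
    - [-0.4,0.8,127]
    - [-0.4,0.8,131]
    - [-0.4,0.8,132]
    - [-0.4,0.8,132]
  turn:
    - [0,0,0]
    - [0,0,0]
    - [0,0,0]
    - [0,0,0]
    - [0,0,0]
    - [0,0,0]
    - [0,0,0]
    - [0,0,0]
    - [0,0,0]
    - [0,0,0]
  grip: [0,0,0,0,0,0,0,0,0,0]

```text
clock: 16.03
position: [0.5978, 0.0721, 0.0629]
tcp_rot: [-0.269, 3.129, 0.001]
ft_force: [0.4, -0.0, 0.3]
gripper_width: 0.0856
finger_force: 0.0
```

Request:
play_rows:
  dp:
    - [0,0,0]
    - [0,0,0]
    - [0,0,0]
    - [0,0,0]
    - [0,0,0]
    - [0,0,0]
    - [0,0,0]
    - [0,0,0]
    - [0,0,0]
    - [0,0,0]
  turn:
    - [0,0,0]
    - [0,0,0]
    - [0,0,0]
    - [0,0,0]
    - [0,0,0]
    - [0,0,0]
    - [0,0,0]
    - [0,0,0]
    - [0,0,0]
    - [0,0,0]
  grip: [0,255,255,255,255,255,255,255,255,255]

```text
clock: 16.87
position: [0.5979, 0.0724, 0.0632]
tcp_rot: [-0.269, 3.129, 0.002]
ft_force: [-0.3, 2.9, 7.6]
gripper_width: 0.0444
finger_force: 59.9
```

```bash
python3 go.py 580,-282,153,99.8 580,-282,63,99.8
```

```text
t 16.87 p [597.9  72.4  63.2] yaw 99.81 tilt 0.1 w 44.4 f [-0.3  2.9  7.6] j1,j6 [ 0.02 -1.72]
580,-282,153,99.8 dp [77.9, -346.0, -90.3] turn [0.0012, 0.0012, 0.0002]
580,-282,63,99.8 dp [78.0, -346.2, -0.3] turn [0.0012, 0.0012, 0.0002]
```

Request:
play_rows:
  dp:
    - [0,0,-10]
    - [0,0,-32]
    - [0,0,-60]
    - [0,0,-82]
    - [2,-8,-90]
    - [6,-26,-90]
    - [12,-52,-90]
    - [18,-79,-90]
    - [24,-106,-90]
    - [30,-133,-90]
  turn:
    - [0,0,0]
    - [0,0,0]
    - [0,0,0]
    - [0,0,0]
    - [0,0,0]
    - [0,0,0]
    - [0,0,0]
    - [0,0,0]
    - [0,0,0]
    - [0,0,0]
  grip: [255,255,255,255,255,255,255,255,255,255]

```text
clock: 17.7
position: [0.5899, -0.0658, 0.1522]
tcp_rot: [0.269, -3.13, -0.002]
ft_force: [1.4, -0.6, -2.0]
gripper_width: 0.0448
finger_force: 61.3
```

Request:
play_rows:
  dp:
    - [6,-27,0]
    - [12,-54,0]
    - [18,-81,0]
    - [24,-108,0]
    - [30,-135,0]
    - [36,-161,0]
    - [41,-184,0]
    - [45,-201,0]
    - [47,-210,0]
    - [48,-213,0]
  turn:
    - [0,0,0]
    - [0,0,0]
    - [0,0,0]
    - [0,0,0]
    - [0,0,0]
    - [0,0,0]
    - [0,0,0]
    - [0,0,0]
    - [0,0,0]
    - [0,0,0]
  grip: [255,255,255,255,255,255,255,255,255,255]

```text
clock: 18.53
position: [0.5792, -0.2835, 0.1519]
tcp_rot: [0.266, -3.13, -0.002]
ft_force: [0.2, 0.3, -2.2]
gripper_width: 0.0448
finger_force: 61.3
```

Request:
play_rows:
  dp:
    - [0,0,3]
    - [0,0,18]
    - [0,0,38]
    - [0,0,58]
    - [0,0,73]
    - [0,0,82]
    - [0,0,87]
    - [0,0,89.5]
    - [0,0,90]
    - [0,0,90]
  turn:
    - [0,0,0]
    - [0,0,0]
    - [0,0,0]
    - [0,0,0]
    - [0,0,0]
    - [0,0,0]
    - [0,0,0]
    - [0,0,0]
    - [0,0,0]
    - [0,0,0]
  grip: [255,255,255,255,255,255,255,255,255,255]

```text
clock: 19.37
position: [0.5798, -0.2811, 0.0633]
tcp_rot: [-0.269, 3.13, 0.002]
ft_force: [-2.3, 3.1, 2.0]
gripper_width: 0.0451
finger_force: 62.1
```

Request:
play_rows:
  dp:
    - [0,0,0]
    - [0,0,0]
    - [0,0,0]
    - [0,0,0]
    - [0,0,0]
    - [0,0,-10]
    - [0,0,-35]
    - [0,0,-65]
    - [0,0,-100]
    - [0,0,-130]
  turn:
    - [0,0,0]
    - [0,0,0]
    - [0,0,0]
    - [0,0,0]
    - [0,0,0]
    - [0,0,0]
    - [0,0,0]
    - [0,0,0]
    - [0,0,0]
    - [0,0,0]
  grip: [0,0,0,0,0,0,0,0,0,0]

```text
clock: 20.2
position: [0.5796, -0.2823, 0.195]
tcp_rot: [-0.268, 3.129, 0.001]
ft_force: [-0.3, 0.4, 0.6]
gripper_width: 0.0855
finger_force: 0.0
```

```bash
python3 go.py; python3 - <<'E'
from h import *
import pickle
t=snap('top','t3.png'); d=snap('side','s3.png')
pickle.dump((t,d),open('b.pkl','wb'))
a=cv2.resize(t['image'][175:275,310:430],None,fx=5,fy=5,interpolation=cv2.INTER_CUBIC)
b=cv2.resize(d['image'],(640,480))
cv2.imwrite('pics/b.png',np.vstack([a[:,:600]])[:,:,::-1]); 
E
```

```text
t 20.2 p [ 579.6 -282.3  195. ] yaw 99.8 tilt 0.06 w 85.5 f [-0.3  0.4  0.6] j1,j6 [-0.55 -2.29]
```

View pics/b.png

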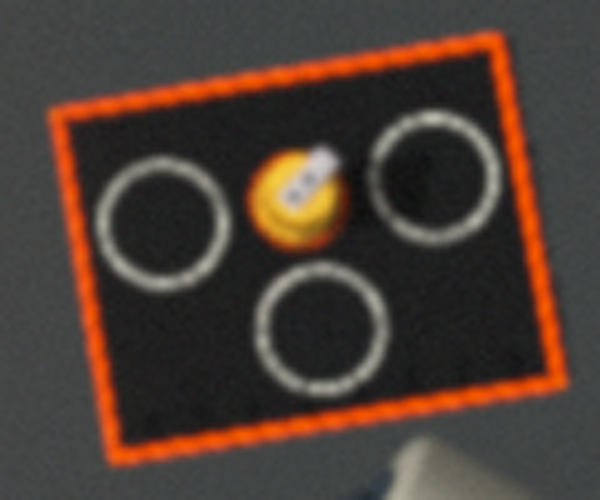

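View pics/s3.png

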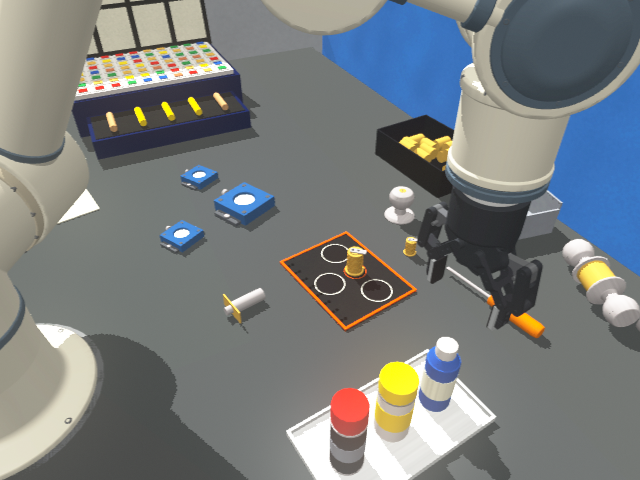

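All three containers stand in the tray, at pixels (349,425), (396,400) and (440,375). The cylinder stands alone on the mat at (355,262). In the top crop the flange is near (297,200) and the cam runs from about (288,200) to (335,155). Now I measure it, and the circles.

```bash
python3 - <<'E'
from h import *
import pickle
t,d=pickle.load(open('b.pkl','rb')); im=t['image']
h=cv2.cvtColor(im,cv2.COLOR_RGB2HSV)
def sub(m,b):
    k=np.zeros_like(m); k[b[1]:b[3],b[0]:b[2]]=255; return m&k
box=(356,202,384,228)
S=4; up=cv2.resize(im[200:230,354:386],None,fx=S,fy=S,interpolation=cv2.INTER_CUBIC); H=cv2.cvtColor(up,cv2.COLOR_RGB2HSV)
cam=cv2.inRange(H,(0,0,95),(180,80,255)); c=max(cv2.findContours(cam,0,1)[0],key=cv2.contourArea); r=cv2.minAreaRect(c); 
pp=[onz(t,354+(x+.5)/S-.5,200+(y+.5)/S-.5,.056) for x,y in cv2.boxPoints(r)]; pp=np.array(pp)*1000; print('cam',pp.round(1).tolist(),pp.mean(0))
e=[pp[1]-pp[0],pp[2]-pp[1]]; l=max(e,key=np.linalg.norm); print('len',[np.linalg.norm(q).round(1) for q in e],'ang',np.degrees(np.arctan2(l[1],l[0])))
br=cv2.inRange(H,(5,110,60),(35,255,255))|cam; br=cv2.morphologyEx(br,cv2.MORPH_CLOSE,np.ones((5,5))); c=max(cv2.findContours(br,0,1)[0],key=cv2.contourArea); x,y,w,hh=cv2.boundingRect(c)
print('brass box',x/S+354,y/S+200,(x+w)/S+354,(y+hh)/S+200)
# flange: left, right and bottom extremes at z=.007
g=[onz(t,x/S+353.5,214,.007),onz(t,(x+w)/S+353.5,214,.007),onz(t,369,(y+hh)/S+199.5,.007)]; print(np.round(np.array(g)*1000,1).tolist())
for cen in((343,219.5),(374,240.5),(396.5,210)):
    x0,y0=int(cen[0])-17,int(cen[1])-17
    m=sub(cv2.inRange(h,(0,0,85),(180,70,255)),(x0,y0,x0+35,y0+35)); e=cv2.fitEllipse(max(cv2.findContours(m,0,1)[0],key=cv2.contourArea)); print(e,(onz(t,*e[0],.004)*1000).round(1))
E
```

```text
cam [[606.8, 24.2, 56.0], [628.5, 2.6, 56.0], [617.9, -7.8, 56.0], [596.2, 13.8, 56.0]] [612.33269001   8.1964693   56.        ]
len [np.float64(30.6), np.float64(14.9)] ang -44.89349432023428
brass box 358.75 204.25 379.75 225.75
[[609.4, 34.9, 7.0], [609.4, -13.1, 7.0], [583.5, 10.4, 7.0]]
((342.0596008300781, 219.32864379882812), (25.931638717651367, 26.202234268188477), 91.85981750488281) [597.5  71.9   4. ]
((373.7920227050781, 240.30966186523438), (25.82328224182129, 26.278959274291992), 114.09747314453125) [ 5.493e+02 -5.000e-01  4.000e+00]
((396.4425354003906, 209.98634338378906), (24.19902801513672, 24.597230911254883), 168.8828582763672) [619.  -52.8   4. ]
```

```bash
python3 go.py 609,11.2,130,45.1
```

```text
t 20.3 p [ 581.9 -283.6  198.3] yaw 99.81 tilt 0.48 w 85.4 f [-0.3 -0.7  0.9] j1,j6 [-0.55 -2.29]
609,11.2,130,45.1 dp [-76.5, 286.2, 67.5] turn [-0.0012, 0.0087, 0.9548]
```

Request:
play_rows:
  dp:
    - [-5,18,0]
    - [-13,46,0]
    - [-21,74,0]
    - [-29,103,0]
    - [-37,132,0]
    - [-45,162,10]
    - [-53,192,20]
    - [-61,222,35]
    - [-69,250,50]
    - [-75,272,60]
  turn:
    - [0,0,0.09]
    - [0,0,0.19]
    - [0,0,0.29]
    - [0,0,0.39]
    - [0,0,0.49]
    - [0,0,0.59]
    - [0,0,0.69]
    - [0,0,0.79]
    - [0,0,0.89]
    - [0,0,0.955]
  grip: [0,0,0,0,0,0,0,0,0,0]

```text
clock: 21.13
position: [0.6066, 0.0008, 0.1314]
tcp_rot: [-1.207, -2.899, -0.001]
ft_force: [0.5, -0.7, 0.1]
gripper_width: 0.0855
finger_force: 0.0
```

```bash
python3 go.py 609,11.2,130,45.1
```

```text
t 21.13 p [606.6   0.8 131.4] yaw 44.8 tilt 0.1 w 85.5 f [ 0.5 -0.7  0.1] j1,j6 [-0.1  -0.88]
609,11.2,130,45.1 dp [5.7, 9.0, 1.4] turn [0.0003, -0.0017, -0.0052]
```

Request:
play_rows:
  dp:
    - [5.7,9,0]
    - [5.7,9,0]
    - [5.7,9,0]
    - [5.7,9,0]
    - [5.7,9,0]
    - [5.7,9,0]
    - [5.7,9,0]
    - [5.7,9,0]
    - [5.7,9,0]
    - [5.7,9,0]
  turn:
    - [0,0,-0.005]
    - [0,0,-0.005]
    - [0,0,-0.005]
    - [0,0,-0.005]
    - [0,0,-0.005]
    - [0,0,-0.005]
    - [0,0,-0.005]
    - [0,0,-0.005]
    - [0,0,-0.005]
    - [0,0,-0.005]
  grip: [0,0,0,0,0,0,0,0,0,0]

```text
clock: 21.97
position: [0.6095, 0.0089, 0.1325]
tcp_rot: [-1.193, -2.906, -0.001]
ft_force: [-0.3, -0.8, -1.1]
gripper_width: 0.0852
finger_force: 0.0
```

```bash
python3 go.py 609,11.2,18,45.1
```

```text
t 21.97 p [609.5   8.9 132.5] yaw 45.37 tilt 0.06 w 85.2 f [-0.3 -0.8 -1.1] j1,j6 [-0.08 -0.88]
609,11.2,18,45.1 dp [1.9, 1.2, 114.5] turn [0.0008, -0.0007, 0.0047]
```

Request:
play_rows:
  dp:
    - [1.9,1.2,10]
    - [1.9,1.2,30]
    - [1.9,1.2,52]
    - [1.9,1.2,74]
    - [1.9,1.2,92]
    - [1.9,1.2,104]
    - [1.9,1.2,111]
    - [1.9,1.2,114]
    - [1.9,1.2,114.5]
    - [1.9,1.2,114.5]
  turn:
    - [0,0,0.004]
    - [0,0,0.004]
    - [0,0,0.004]
    - [0,0,0.004]
    - [0,0,0.004]
    - [0,0,0.004]
    - [0,0,0.004]
    - [0,0,0.004]
    - [0,0,0.004]
    - [0,0,0.004]
  grip: [0,0,0,0,0,0,0,0,0,0]

```text
clock: 22.8
position: [0.6094, 0.0113, 0.0185]
tcp_rot: [1.198, 2.904, 0.002]
ft_force: [-0.4, -0.2, 1.0]
gripper_width: 0.0856
finger_force: 0.0
```

Request:
play_rows:
  dp:
    - [0,0,0]
    - [0,0,0]
    - [0,0,0]
    - [0,0,0]
    - [0,0,0]
    - [0,0,0]
    - [0,0,0]
    - [0,0,0]
    - [0,0,0]
    - [0,0,0]
  turn:
    - [0,0,0]
    - [0,0,0]
    - [0,0,0]
    - [0,0,0]
    - [0,0,0]
    - [0,0,0]
    - [0,0,0]
    - [0,0,0]
    - [0,0,0]
    - [0,0,0]
  grip: [0,255,255,255,255,255,255,255,255,255]

```text
clock: 23.63
position: [0.6092, 0.0113, 0.0184]
tcp_rot: [1.198, 2.904, 0.002]
ft_force: [-0.3, 0.2, 6.7]
gripper_width: 0.0278
finger_force: 58.7
```

```bash
python3 go.py 487.3,303.5,98,45.1 487.3,303.5,35,45.1
```

```text
t 23.63 p [609.2  11.3  18.4] yaw 45.15 tilt 0.07 w 27.8 f [-0.3  0.2  6.7] j1,j6 [-0.08 -0.87]
487.3,303.5,98,45.1 dp [292.5, 121.2, -79.4] turn [0.0011, -0.0003, 0.0009]
487.3,303.5,35,45.1 dp [292.5, 121.2, -16.4] turn [0.0011, -0.0003, 0.0009]
```

Request:
play_rows:
  dp:
    - [0,0,-8]
    - [0,0,-25]
    - [0,0,-45]
    - [6,2,-62]
    - [20,8,-70]
    - [43,18,-70]
    - [68,28,-70]
    - [93,38,-70]
    - [118,49,-70]
    - [143,59,-70]
  turn:
    - [0,0,0]
    - [0,0,0]
    - [0,0,0]
    - [0,0,0]
    - [0,0,0]
    - [0,0,0]
    - [0,0,0]
    - [0,0,0]
    - [0,0,0]
    - [0,0,0]
  grip: [255,255,255,255,255,255,255,255,255,255]

```text
clock: 24.47
position: [0.5478, 0.1557, 0.088]
tcp_rot: [-1.198, -2.903, -0.001]
ft_force: [-0.4, -0.1, -2.1]
gripper_width: 0.0279
finger_force: 59.3
```

Request:
play_rows:
  dp:
    - [25,10,0]
    - [50,20,0]
    - [75,31,0]
    - [100,41,0]
    - [122,50,0]
    - [138,57,0]
    - [147,61,0]
    - [149.5,62.2,0]
    - [149.5,62.2,0]
    - [149.5,62.2,0]
  turn:
    - [0,0,0]
    - [0,0,0]
    - [0,0,0]
    - [0,0,0]
    - [0,0,0]
    - [0,0,0]
    - [0,0,0]
    - [0,0,0]
    - [0,0,0]
    - [0,0,0]
  grip: [255,255,255,255,255,255,255,255,255,255]

```text
clock: 25.3
position: [0.4872, 0.3029, 0.0882]
tcp_rot: [-1.198, -2.904, -0.001]
ft_force: [-0.3, -0.7, -1.6]
gripper_width: 0.0286
finger_force: 59.3
```

```bash
python3 go.py 487.3,303.5,35.4,45.1;python3 -c "
from h import *
s=snap('side'); cv2.imwrite('pics/c3.png',cv2.resize(s['image'][110:260,150:350],None,fx=3,fy=3)[:,:,::-1])"
```

```text
t 25.3 p [487.2 302.9  88.2] yaw 45.14 tilt 0.04 w 28.6 f [-0.3 -0.7 -1.6] j1,j6 [ 0.45 -0.34]
487.3,303.5,35.4,45.1 dp [0.3, 0.5, 52.8] turn [0.0005, -0.0005, 0.0008]
```

View pics/c3.png

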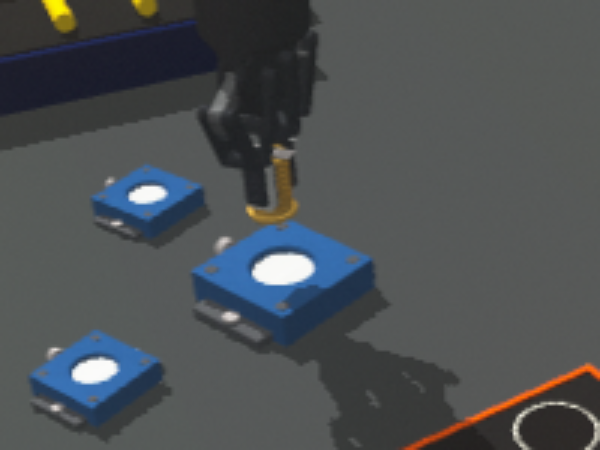

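The cylinder hangs upright above the large stand: flange at crop (272,212), recess at (283,268). Lowering it.

Request:
play_rows:
  dp:
    - [0.3,0.4,8]
    - [0.3,0.4,20]
    - [0.3,0.4,32]
    - [0.3,0.4,40]
    - [0.3,0.4,45]
    - [0.3,0.4,48]
    - [0.3,0.4,50]
    - [0.3,0.4,51.5]
    - [0.3,0.4,52.5]
    - [0.3,0.4,52.5]
  turn:
    - [0,0,0]
    - [0,0,0]
    - [0,0,0]
    - [0,0,0]
    - [0,0,0]
    - [0,0,0]
    - [0,0,0]
    - [0,0,0]
    - [0,0,0]
    - [0,0,0]
  grip: [255,255,255,255,255,255,255,255,255,255]

```text
clock: 26.18
position: [0.4873, 0.3041, 0.0359]
tcp_rot: [-1.198, -2.904, -0.002]
ft_force: [0.4, 0.1, -2.4]
gripper_width: 0.0279
finger_force: 59.3
```

```bash
python3 go.py 487.3,303.5,35.4,45.1
```

```text
t 26.18 p [487.3 304.1  35.9] yaw 45.15 tilt 0.07 w 27.9 f [ 0.4  0.1 -2.4] j1,j6 [ 0.45 -0.34]
487.3,303.5,35.4,45.1 dp [-0.4, -0.4, 0.5] turn [0.0011, -0.0005, 0.0009]
```

Request:
play_rows:
  dp:
    - [-0.3,-0.3,0.5]
    - [-0.3,-0.3,0.5]
    - [-0.3,-0.3,0.5]
    - [-0.3,-0.3,0.5]
    - [-0.3,-0.3,0.5]
    - [-0.3,-0.3,0.5]
    - [-0.3,-0.3,0.5]
    - [-0.3,-0.3,0.5]
    - [-0.3,-0.3,0.5]
    - [-0.3,-0.3,0.5]
  turn:
    - [0,0,0]
    - [0,0,0]
    - [0,0,0]
    - [0,0,0]
    - [0,0,0]
    - [0,0,0]
    - [0,0,0]
    - [0,0,0]
    - [0,0,0]
    - [0,0,0]
  grip: [255,255,255,0,0,0,0,0,0,0]

```text
clock: 27.02
position: [0.4872, 0.3036, 0.0353]
tcp_rot: [-1.198, -2.904, -0.001]
ft_force: [-0.3, -0.2, -0.3]
gripper_width: 0.0854
finger_force: 0.0
```

Request:
play_rows:
  dp:
    - [0,0,-6]
    - [0,0,-20]
    - [0,0,-45]
    - [0,0,-75]
    - [0,0,-105]
    - [0,0,-135]
    - [0,0,-150]
    - [0,0,-160]
    - [0,0,-160]
    - [0,0,-160]
  turn:
    - [0,0,0]
    - [0,0,0]
    - [0,0,0]
    - [0,0,0]
    - [0,0,0]
    - [0,0,0]
    - [0,0,0]
    - [0,0,0]
    - [0,0,0]
    - [0,0,0]
  grip: [0,0,0,0,0,0,0,0,0,0]

```text
clock: 27.85
position: [0.487, 0.3033, 0.195]
tcp_rot: [-1.198, -2.904, -0.001]
ft_force: [-0.2, -0.4, -0.6]
gripper_width: 0.0848
finger_force: 0.0
```

```bash
python3 go.py 579.8,-281.5,195,99.8;python3 -c "
from h import *
s=snap('side'); cv2.imwrite('pics/c4.png',cv2.resize(s['image'][150:260,150:310],None,fx=4,fy=4)[:,:,::-1])"
```

```text
t 27.85 p [487.  303.3 195. ] yaw 45.15 tilt 0.05 w 84.8 f [-0.2 -0.4 -0.6] j1,j6 [ 0.45 -0.34]
579.8,-281.5,195,99.8 dp [-478.2, -349.2, -0.6] turn [0.0009, -0.0003, -0.9538]
```

View pics/c4.png

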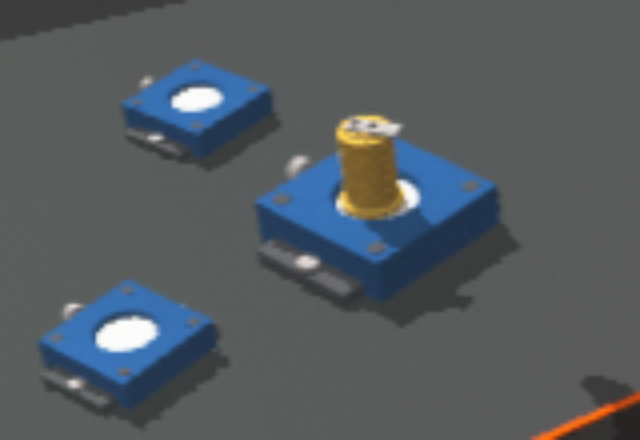

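The cylinder stands upright in the large recess, with its flange at crop (370,205) and the white floor visible around it. I'll check it from the top once the arm clears. Next I return the bottle.

Request:
play_rows:
  dp:
    - [-20,-14,0]
    - [-48,-35,0]
    - [-80,-58,0]
    - [-112,-82,0]
    - [-144,-105,0]
    - [-176,-128,0]
    - [-208,-152,0]
    - [-240,-175,0]
    - [-272,-199,0]
    - [-304,-222,0]
  turn:
    - [0,0,-0.05]
    - [0,0,-0.15]
    - [0,0,-0.25]
    - [0,0,-0.35]
    - [0,0,-0.45]
    - [0,0,-0.55]
    - [0,0,-0.65]
    - [0,0,-0.75]
    - [0,0,-0.85]
    - [0,0,-0.954]
  grip: [0,0,0,0,0,0,0,0,0,0]

```text
clock: 28.73
position: [0.5452, -0.0703, 0.1933]
tcp_rot: [0.276, -3.127, -0.003]
ft_force: [0.7, 0.3, 0.9]
gripper_width: 0.0855
finger_force: 0.0
```

```bash
python3 go.py 579.8,-281.5,195,99.8
```

```text
t 28.73 p [545.2 -70.3 193.3] yaw 100.08 tilt 0.17 w 85.5 f [0.7 0.3 0.9] j1,j6 [-0.24 -1.98]
579.8,-281.5,195,99.8 dp [3.0, -214.0, -2.1] turn [0.002, -0.0023, 0.005]
```

Request:
play_rows:
  dp:
    - [1,-30,0]
    - [1,-60,0]
    - [2,-90,0]
    - [2,-120,0]
    - [3,-148,0]
    - [3,-175,0]
    - [3,-195,0]
    - [3,-205,0]
    - [3,-209,0]
    - [3,-209,0]
  turn:
    - [0,0,0]
    - [0,0,0]
    - [0,0,0]
    - [0,0,0]
    - [0,0,0]
    - [0,0,0]
    - [0,0,0]
    - [0,0,0]
    - [0,0,0]
    - [0,0,0]
  grip: [0,0,0,0,0,0,0,0,0,0]

```text
clock: 29.57
position: [0.5784, -0.2747, 0.1936]
tcp_rot: [0.268, -3.129, -0.003]
ft_force: [0.2, 0.3, 0.2]
gripper_width: 0.0851
finger_force: 0.0
```

```bash
python3 - <<'E'
from h import *
t=snap('top'); im=t['image'][245:290,217:262]
cv2.imwrite('pics/e.png',cv2.resize(im,None,fx=10,fy=10,interpolation=cv2.INTER_CUBIC)[:,:,::-1])
for z,p in((.021,(.4873,.3035)),(.073,(.4873,.3035))):
    u,v=proj(t,(*p,z)); print((u-217+.5)*10,(v-245+.5)*10)
E
python3 go.py 579.8,-281.5,63.3,99.8
```

```text
226.3860118905376 226.22636551838355
188.37269943619162 216.74596795908428
t 29.62 p [ 578.4 -274.   193.9] yaw 99.81 tilt 0.13 w 85.4 f [ 0.1 -0.6  0.3] j1,j6 [-0.54 -2.28]
579.8,-281.5,63.3,99.8 dp [-0.2, -7.9, 130.6] turn [0.0021, -0.0008, 0.0002]
```

View pics/e.png

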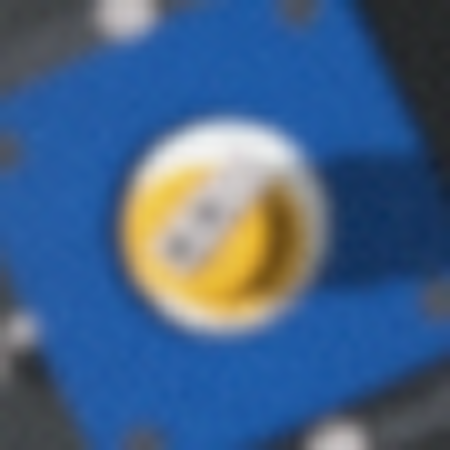

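The cylinder sits concentric in the recess: the ring is centred at crop (226,226), with white showing all round. It is home. Now I grip the bottle.

Request:
play_rows:
  dp:
    - [0,-4,0]
    - [0,-7.5,0]
    - [0,-7.5,5]
    - [0,-7.5,30]
    - [0,-7.5,60]
    - [0,-7.5,88]
    - [0,-7.5,110]
    - [0,-7.5,124]
    - [0,-7.5,130.5]
    - [0,-7.5,130.5]
  turn:
    - [0.001,0,0]
    - [0.001,0,0]
    - [0.001,0,0]
    - [0.001,0,0]
    - [0.001,0,0]
    - [0.001,0,0]
    - [0.001,0,0]
    - [0.001,0,0]
    - [0.001,0,0]
    - [0.001,0,0]
  grip: [0,0,0,0,0,0,0,0,0,0]

```text
clock: 30.45
position: [0.5794, -0.2813, 0.0627]
tcp_rot: [0.269, -3.128, -0.002]
ft_force: [-0.4, 0.4, -0.3]
gripper_width: 0.0857
finger_force: 0.0
```

```bash
python3 go.py 579.8,-281.5,63.3,99.8
```

```text
t 30.45 p [ 579.4 -281.3   62.7] yaw 99.83 tilt 0.13 w 85.7 f [-0.4  0.4 -0.3] j1,j6 [-0.54 -2.29]
579.8,-281.5,63.3,99.8 dp [-0.4, -0.2, -0.6] turn [0.0016, -0.0016, 0.0005]
```

Request:
play_rows:
  dp:
    - [-0.4,0,-0.6]
    - [-0.4,0,-0.6]
    - [-0.4,0,-0.6]
    - [-0.4,0,-0.6]
    - [-0.4,0,-0.6]
    - [-0.4,0,-0.6]
    - [-0.4,0,-0.6]
    - [-0.4,0,-0.6]
    - [-0.4,0,-0.6]
    - [-0.4,0,-0.6]
  turn:
    - [0.001,-0.001,0]
    - [0.001,-0.001,0]
    - [0.001,-0.001,0]
    - [0.001,-0.001,0]
    - [0.001,-0.001,0]
    - [0.001,-0.001,0]
    - [0.001,-0.001,0]
    - [0.001,-0.001,0]
    - [0.001,-0.001,0]
    - [0.001,-0.001,0]
  grip: [0,255,255,255,255,255,255,255,255,255]

```text
clock: 31.28
position: [0.5809, -0.2819, 0.0659]
tcp_rot: [-0.268, 3.128, -0.002]
ft_force: [-1.2, 4.2, 9.2]
gripper_width: 0.0448
finger_force: 59.3
```

```bash
python3 go.py 597.7,72.2,153,99.8
```

```text
t 31.28 p [ 580.9 -281.9   65.9] yaw 99.81 tilt 0.16 w 44.8 f [-1.2  4.2  9.2] j1,j6 [-0.54 -2.29]
597.7,72.2,153,99.8 dp [-77.1, 345.9, -87.4] turn [-0.0014, 0.0023, 0.0001]
```

Request:
play_rows:
  dp:
    - [0,0,-10]
    - [0,0,-32]
    - [0,0,-60]
    - [0,0,-82]
    - [-2,8,-90]
    - [-6,26,-90]
    - [-12,52,-90]
    - [-18,79,-90]
    - [-24,106,-90]
    - [-30,133,-90]
  turn:
    - [0,0,0]
    - [0,0,0]
    - [0,0,0]
    - [0,0,0]
    - [0,0,0]
    - [0,0,0]
    - [0,0,0]
    - [0,0,0]
    - [0,0,0]
    - [0,0,0]
  grip: [255,255,255,255,255,255,255,255,255,255]

```text
clock: 32.12
position: [0.5867, -0.1441, 0.1545]
tcp_rot: [-0.268, 3.129, -0.001]
ft_force: [-0.2, -1.1, -2.1]
gripper_width: 0.0449
finger_force: 61.2
```

Request:
play_rows:
  dp:
    - [-6,27,0]
    - [-12,54,0]
    - [-18,81,0]
    - [-24,108,0]
    - [-30,135,0]
    - [-36,161,0]
    - [-41,184,0]
    - [-45,201,0]
    - [-47,210,0]
    - [-47,213,0]
  turn:
    - [0,0,0]
    - [0,0,0]
    - [0,0,0]
    - [0,0,0]
    - [0,0,0]
    - [0,0,0]
    - [0,0,0]
    - [0,0,0]
    - [0,0,0]
    - [0,0,0]
  grip: [255,255,255,255,255,255,255,255,255,255]

```text
clock: 32.95
position: [0.597, 0.0736, 0.1544]
tcp_rot: [-0.271, 3.129, -0.001]
ft_force: [-0.5, -0.3, -1.6]
gripper_width: 0.0452
finger_force: 61.2
```

Request:
play_rows:
  dp:
    - [0,0,0]
    - [0,0,0]
    - [0,0,8]
    - [0,0,25]
    - [0,0,45]
    - [0,0,60]
    - [0,0,70]
    - [0,0,70]
    - [0,0,70]
    - [0,0,70]
  turn:
    - [0,0,0]
    - [0,0,0]
    - [0,0,0]
    - [0,0,0]
    - [0,0,0]
    - [0,0,0]
    - [0,0,0]
    - [0,0,0]
    - [0,0,0]
    - [0,0,0]
  grip: [255,255,255,255,255,255,255,255,255,255]

```text
clock: 33.78
position: [0.5979, 0.0718, 0.0852]
tcp_rot: [-0.268, 3.128, -0.002]
ft_force: [0.3, -1.2, -1.8]
gripper_width: 0.0454
finger_force: 61.2
```

```bash
python3 go.py 597.9,72.2,63.2,99.8
```

```text
t 33.78 p [597.9  71.8  85.2] yaw 99.79 tilt 0.14 w 45.4 f [ 0.3 -1.2 -1.8] j1,j6 [ 0.02 -1.72]
597.9,72.2,63.2,99.8 dp [-0.0, 0.4, 22.0] turn [-0.0012, 0.0022, -0.0002]
```

Request:
play_rows:
  dp:
    - [0,0.3,4]
    - [0,0.3,9]
    - [0,0.3,13]
    - [0,0.3,16]
    - [0,0.3,18]
    - [0,0.3,19]
    - [0,0.3,19.5]
    - [0,0.3,19.5]
    - [0,0.3,19.5]
    - [0,0.3,19.5]
  turn:
    - [0,0,0]
    - [0,0,0]
    - [0,0,0]
    - [0,0,0]
    - [0,0,0]
    - [0,0,0]
    - [0,0,0]
    - [0,0,0]
    - [0,0,0]
    - [0,0,0]
  grip: [255,255,255,255,255,255,255,255,255,255]

```text
clock: 34.62
position: [0.5978, 0.0725, 0.0658]
tcp_rot: [-0.269, 3.127, -0.001]
ft_force: [-1.7, 1.4, 10.4]
gripper_width: 0.0446
finger_force: 61.9
```

```bash
python3 go.py 597.9,72.2,63.2,99.8
```

```text
t 34.62 p [597.8  72.5  65.8] yaw 99.82 tilt 0.16 w 44.6 f [-1.7  1.4 10.4] j1,j6 [ 0.02 -1.72]
597.9,72.2,63.2,99.8 dp [0.0, -0.3, 2.6] turn [-0.0011, 0.0026, 0.0003]
```

Contact is at 10 N, so it is seated. Releasing, then on to the tub.

Request:
play_rows:
  dp:
    - [0,0,0]
    - [0,0,0]
    - [0,0,0]
    - [0,0,0]
    - [0,0,0]
    - [0,0,-10]
    - [0,0,-35]
    - [0,0,-65]
    - [0,0,-100]
    - [0,0,-130]
  turn:
    - [0,0,0]
    - [0,0,0]
    - [0,0,0]
    - [0,0,0]
    - [0,0,0]
    - [0,0,0]
    - [0,0,0]
    - [0,0,0]
    - [0,0,0]
    - [0,0,0]
  grip: [0,0,0,0,0,0,0,0,0,0]

```text
clock: 35.45
position: [0.5971, 0.0724, 0.1977]
tcp_rot: [-0.268, 3.128, -0.002]
ft_force: [2.1, 0.1, -0.1]
gripper_width: 0.0855
finger_force: 0.0
```

Request:
play_rows:
  dp:
    - [8,-18,0]
    - [22,-48,0]
    - [36,-78,0]
    - [50,-108,0]
    - [64,-138,0]
    - [78,-168,0]
    - [92,-198,0]
    - [106,-228,0]
    - [119,-258,0]
    - [131,-285,0]
  turn:
    - [0,0,0]
    - [0,0,0]
    - [0,0,0]
    - [0,0,0]
    - [0,0,0]
    - [0,0,0]
    - [0,0,0]
    - [0,0,0]
    - [0,0,0]
    - [0,0,0]
  grip: [0,0,0,0,0,0,0,0,0,0]

```text
clock: 36.28
position: [0.5159, -0.2325, 0.196]
tcp_rot: [-0.268, 3.128, -0.002]
ft_force: [1.4, 0.7, -0.2]
gripper_width: 0.0851
finger_force: 0.0
```

Request:
play_rows:
  dp:
    - [12,-26,0]
    - [20,-44,0]
    - [25,-54,0]
    - [26.5,-57.5,0]
    - [26.5,-57.5,0]
    - [26.5,-57.5,0]
    - [26.5,-57.5,0]
    - [26.5,-57.5,0]
    - [26.5,-57.5,0]
    - [26.5,-57.5,0]
  turn:
    - [0,0,0]
    - [0,0,0]
    - [0,0,0]
    - [0,0,0]
    - [0,0,0]
    - [0,0,0]
    - [0,0,0]
    - [0,0,0]
    - [0,0,0]
    - [0,0,0]
  grip: [0,0,0,0,0,0,0,0,0,0]

```text
clock: 37.12
position: [0.5005, -0.2913, 0.1952]
tcp_rot: [-0.27, 3.129, -0.001]
ft_force: [0.7, 0.4, -0.3]
gripper_width: 0.0855
finger_force: 0.0
```

```bash
python3 go.py 500.6,-292.7,65,99.8
```

```text
t 37.12 p [ 500.5 -291.3  195.2] yaw 99.85 tilt 0.08 w 85.5 f [ 0.7  0.4 -0.3] j1,j6 [-0.63 -2.37]
500.6,-292.7,65,99.8 dp [0.3, -1.3, 130.2] turn [-0.0009, 0.0011, 0.0009]
```

Request:
play_rows:
  dp:
    - [0.3,-1,10]
    - [0.3,-1,30]
    - [0.3,-1,55]
    - [0.3,-1,80]
    - [0.3,-1,102]
    - [0.3,-1,117]
    - [0.3,-1,126]
    - [0.3,-1,129.5]
    - [0.3,-1,130]
    - [0.3,-1,130]
  turn:
    - [0,0.001,0]
    - [0,0.001,0]
    - [0,0.001,0]
    - [0,0.001,0]
    - [0,0.001,0]
    - [0,0.001,0]
    - [0,0.001,0]
    - [0,0.001,0]
    - [0,0.001,0]
    - [0,0.001,0]
  grip: [0,0,0,0,0,0,0,0,0,0]

```text
clock: 37.95
position: [0.5007, -0.2932, 0.0656]
tcp_rot: [-0.269, 3.129, -0.002]
ft_force: [0.8, -0.2, 0.0]
gripper_width: 0.0856
finger_force: 0.0
```

Request:
play_rows:
  dp:
    - [0,0,0]
    - [0,0,0]
    - [0,0,0]
    - [0,0,0]
    - [0,0,0]
    - [0,0,0]
    - [0,0,0]
    - [0,0,0]
    - [0,0,0]
    - [0,0,0]
  turn:
    - [0,0,0]
    - [0,0,0]
    - [0,0,0]
    - [0,0,0]
    - [0,0,0]
    - [0,0,0]
    - [0,0,0]
    - [0,0,0]
    - [0,0,0]
    - [0,0,0]
  grip: [0,255,255,255,255,255,255,255,255,255]

```text
clock: 38.78
position: [0.5005, -0.2928, 0.0658]
tcp_rot: [-0.268, 3.129, -0.001]
ft_force: [-0.8, 4.2, 8.5]
gripper_width: 0.049
finger_force: 58.1
```

```bash
python3 go.py 619.5,-52.7,155,99.8
```

```text
t 38.78 p [ 500.5 -292.8   65.8] yaw 99.81 tilt 0.07 w 49.0 f [-0.8  4.2  8.5] j1,j6 [-0.63 -2.37]
619.5,-52.7,155,99.8 dp [-158.2, 216.2, -89.3] turn [-0.0009, 0.0006, 0.0001]
```

Request:
play_rows:
  dp:
    - [0,0,-10]
    - [0,0,-32]
    - [0,0,-60]
    - [-2,3,-82]
    - [-8,11,-90]
    - [-20,27,-90]
    - [-34,47,-90]
    - [-48,66,-90]
    - [-62,85,-90]
    - [-76,104,-90]
  turn:
    - [0,0,0]
    - [0,0,0]
    - [0,0,0]
    - [0,0,0]
    - [0,0,0]
    - [0,0,0]
    - [0,0,0]
    - [0,0,0]
    - [0,0,0]
    - [0,0,0]
  grip: [255,255,255,255,255,255,255,255,255,255]

```text
clock: 39.62
position: [0.5577, -0.1759, 0.155]
tcp_rot: [0.269, -3.13, 0.001]
ft_force: [-0.0, -0.2, -2.5]
gripper_width: 0.049
finger_force: 60.3
```

Request:
play_rows:
  dp:
    - [-14,19,0]
    - [-28,38,0]
    - [-42,57,0]
    - [-56,77,0]
    - [-68,93,0]
    - [-76,105,0]
    - [-81,111,0]
    - [-82,112.5,0]
    - [-82,112.5,0]
    - [-82,112.5,0]
  turn:
    - [0,0,0]
    - [0,0,0]
    - [0,0,0]
    - [0,0,0]
    - [0,0,0]
    - [0,0,0]
    - [0,0,0]
    - [0,0,0]
    - [0,0,0]
    - [0,0,0]
  grip: [255,255,255,255,255,255,255,255,255,255]

```text
clock: 40.45
position: [0.6188, -0.0534, 0.1549]
tcp_rot: [0.268, -3.13, 0.002]
ft_force: [0.1, -0.6, -0.5]
gripper_width: 0.0491
finger_force: 60.3
```

Request:
play_rows:
  dp:
    - [0,0,5]
    - [0,0,20]
    - [0,0,40]
    - [0,0,57]
    - [0,0,67]
    - [0,0,70]
    - [0,0,70]
    - [0,0,70]
    - [0,0,70]
    - [0,0,70]
  turn:
    - [0,0,0]
    - [0,0,0]
    - [0,0,0]
    - [0,0,0]
    - [0,0,0]
    - [0,0,0]
    - [0,0,0]
    - [0,0,0]
    - [0,0,0]
    - [0,0,0]
  grip: [255,255,255,255,255,255,255,255,255,255]

```text
clock: 41.28
position: [0.6197, -0.0529, 0.0859]
tcp_rot: [-0.268, 3.128, -0.002]
ft_force: [0.1, -0.0, -1.7]
gripper_width: 0.0488
finger_force: 60.3
```

```bash
python3 go.py 619.5,-52.7,65.5,99.8
```

```text
t 41.28 p [619.7 -52.9  85.9] yaw 99.81 tilt 0.13 w 48.8 f [ 0.1 -0.  -1.7] j1,j6 [-0.18 -1.92]
619.5,-52.7,65.5,99.8 dp [0.2, 0.3, 20.4] turn [-0.0016, 0.0016, 0.0001]
```

Request:
play_rows:
  dp:
    - [0,0,4]
    - [0,0,9]
    - [0,0,13]
    - [0,0,16]
    - [0,0,18]
    - [0,0,19]
    - [0,0,20]
    - [0,0,20]
    - [0,0,20]
    - [0,0,20]
  turn:
    - [0,0,0]
    - [0,0,0]
    - [0,0,0]
    - [0,0,0]
    - [0,0,0]
    - [0,0,0]
    - [0,0,0]
    - [0,0,0]
    - [0,0,0]
    - [0,0,0]
  grip: [255,255,255,255,255,255,255,255,255,255]

```text
clock: 42.12
position: [0.6196, -0.0526, 0.0658]
tcp_rot: [-0.269, 3.129, -0.002]
ft_force: [-2.7, 4.2, 10.1]
gripper_width: 0.0494
finger_force: 60.6
```

Request:
play_rows:
  dp:
    - [0,0,0]
    - [0,0,0]
    - [0,0,0]
    - [0,0,0]
    - [0,0,0]
    - [0,0,-10]
    - [0,0,-35]
    - [0,0,-65]
    - [0,0,-100]
    - [0,0,-142]
  turn:
    - [0,0,0]
    - [0,0,0]
    - [0,0,0]
    - [0,0,0]
    - [0,0,0]
    - [0,0,0]
    - [0,0,0]
    - [0,0,0]
    - [0,0,0]
    - [0,0,0]
  grip: [0,0,0,0,0,0,0,0,0,0]

```text
clock: 42.95
position: [0.6181, -0.0525, 0.2077]
tcp_rot: [0.268, -3.128, 0.001]
ft_force: [0.3, -0.2, 0.4]
gripper_width: 0.0857
finger_force: 0.0
```

Request:
play_rows:
  dp:
    - [20,-18,0]
    - [48,-43,0]
    - [76,-68,0]
    - [104,-93,0]
    - [132,-118,0]
    - [160,-143,0]
    - [188,-168,0]
    - [212,-190,0]
    - [230,-207,0]
    - [238,-214,0]
  turn:
    - [0,0,0]
    - [0,0,0]
    - [0,0,0]
    - [0,0,0]
    - [0,0,0]
    - [0,0,0]
    - [0,0,0]
    - [0,0,0]
    - [0,0,0]
    - [0,0,0]
  grip: [0,0,0,0,0,0,0,0,0,0]

```text
clock: 43.78
position: [0.4193, -0.3063, 0.2076]
tcp_rot: [-0.265, 3.13, -0.003]
ft_force: [0.8, -0.7, 0.3]
gripper_width: 0.0855
finger_force: 0.0
```

Request:
play_rows:
  dp:
    - [0,0,0]
    - [0,0,0]
    - [0,0,0]
    - [0,0,0]
    - [0,0,0]
    - [0,0,0]
    - [0,0,0]
    - [0,0,0]
    - [0,0,0]
    - [0,0,0]
  turn:
    - [0,0,0]
    - [0,0,0]
    - [0,0,0]
    - [0,0,0]
    - [0,0,0]
    - [0,0,0]
    - [0,0,0]
    - [0,0,0]
    - [0,0,0]
    - [0,0,0]
  grip: [0,0,0,0,0,0,0,0,0,0]

```text
clock: 44.62
position: [0.4211, -0.304, 0.2068]
tcp_rot: [-0.269, 3.13, -0.001]
ft_force: [-0.3, -0.1, -0.1]
gripper_width: 0.0854
finger_force: 0.0
```

```bash
python3 go.py 421.4,-304.4,77.2,99.8
```

```text
t 44.62 p [ 421.1 -304.   206.8] yaw 99.81 tilt 0.06 w 85.4 f [-0.3 -0.1 -0.1] j1,j6 [-0.74 -2.48]
421.4,-304.4,77.2,99.8 dp [-0.2, -0.3, 129.6] turn [-0.001, 0.0002, 0.0002]
```

Request:
play_rows:
  dp:
    - [0,-0.3,10]
    - [0,-0.3,30]
    - [0,-0.3,55]
    - [0,-0.3,80]
    - [0,-0.3,102]
    - [0,-0.3,117]
    - [0,-0.3,126]
    - [0,-0.3,129]
    - [0,-0.3,129.5]
    - [0,-0.3,129.5]
  turn:
    - [0,0,0]
    - [0,0,0]
    - [0,0,0]
    - [0,0,0]
    - [0,0,0]
    - [0,0,0]
    - [0,0,0]
    - [0,0,0]
    - [0,0,0]
    - [0,0,0]
  grip: [0,0,0,0,0,0,0,0,0,0]

```text
clock: 45.45
position: [0.4214, -0.3047, 0.0778]
tcp_rot: [-0.269, 3.129, -0.002]
ft_force: [0.4, 0.3, -0.1]
gripper_width: 0.0857
finger_force: 0.0
```

Request:
play_rows:
  dp:
    - [0,0,0]
    - [0,0,0]
    - [0,0,0]
    - [0,0,0]
    - [0,0,0]
    - [0,0,0]
    - [0,0,0]
    - [0,0,0]
    - [0,0,0]
    - [0,0,0]
  turn:
    - [0,0,0]
    - [0,0,0]
    - [0,0,0]
    - [0,0,0]
    - [0,0,0]
    - [0,0,0]
    - [0,0,0]
    - [0,0,0]
    - [0,0,0]
    - [0,0,0]
  grip: [0,255,255,255,255,255,255,255,255,255]

```text
clock: 46.28
position: [0.4213, -0.3045, 0.0779]
tcp_rot: [-0.269, 3.129, -0.002]
ft_force: [-1.2, 2.4, 10.6]
gripper_width: 0.0449
finger_force: 57.4
```

```bash
python3 go.py 549.6,-0.9,157,99.8
```

```text
t 46.28 p [ 421.3 -304.5   77.9] yaw 99.81 tilt 0.09 w 44.9 f [-1.2  2.4 10.6] j1,j6 [-0.74 -2.48]
549.6,-0.9,157,99.8 dp [-178.2, 277.1, -79.4] turn [-0.0014, 0.0006, 0.0002]
```

Request:
play_rows:
  dp:
    - [0,0,-10]
    - [0,0,-30]
    - [0,0,-55]
    - [-2,3,-75]
    - [-8,12,-80]
    - [-18,28,-80]
    - [-32,50,-80]
    - [-46,72,-80]
    - [-60,94,-80]
    - [-74,116,-80]
  turn:
    - [0,0,0]
    - [0,0,0]
    - [0,0,0]
    - [0,0,0]
    - [0,0,0]
    - [0,0,0]
    - [0,0,0]
    - [0,0,0]
    - [0,0,0]
    - [0,0,0]
  grip: [255,255,255,255,255,255,255,255,255,255]

```text
clock: 47.12
position: [0.4743, -0.1757, 0.1571]
tcp_rot: [0.268, -3.13, 0.001]
ft_force: [0.1, 0.2, -1.8]
gripper_width: 0.0446
finger_force: 59.4
```

Request:
play_rows:
  dp:
    - [-14,22,0]
    - [-28,44,0]
    - [-42,66,0]
    - [-56,88,0]
    - [-70,110,0]
    - [-83,130,0]
    - [-94,147,0]
    - [-101,157,0]
    - [-104,161,0]
    - [-104,161,0]
  turn:
    - [0,0,0]
    - [0,0,0]
    - [0,0,0]
    - [0,0,0]
    - [0,0,0]
    - [0,0,0]
    - [0,0,0]
    - [0,0,0]
    - [0,0,0]
    - [0,0,0]
  grip: [255,255,255,255,255,255,255,255,255,255]

```text
clock: 47.95
position: [0.5494, -0.0004, 0.1569]
tcp_rot: [-0.27, 3.13, -0.002]
ft_force: [-0.3, -0.7, -1.9]
gripper_width: 0.0449
finger_force: 59.4
```

Request:
play_rows:
  dp:
    - [0,0,4]
    - [0,0,15]
    - [0,0,32]
    - [0,0,48]
    - [0,0,57]
    - [0,0,60]
    - [0,0,60]
    - [0,0,60]
    - [0,0,60]
    - [0,0,60]
  turn:
    - [0,0,0]
    - [0,0,0]
    - [0,0,0]
    - [0,0,0]
    - [0,0,0]
    - [0,0,0]
    - [0,0,0]
    - [0,0,0]
    - [0,0,0]
    - [0,0,0]
  grip: [255,255,255,255,255,255,255,255,255,255]

```text
clock: 48.78
position: [0.5498, -0.0013, 0.0978]
tcp_rot: [-0.268, 3.129, -0.002]
ft_force: [-0.4, -0.5, -1.1]
gripper_width: 0.0449
finger_force: 59.4
```

```bash
python3 go.py 549.6,-0.9,77.9,99.8
```

```text
t 48.78 p [549.8  -1.3  97.8] yaw 99.81 tilt 0.11 w 44.9 f [-0.4 -0.5 -1.1] j1,j6 [-0.11 -1.85]
549.6,-0.9,77.9,99.8 dp [0.1, 0.4, 19.9] turn [-0.0014, 0.0014, 0.0001]
```

Lower, release, rise, then back off toward +y so the cameras can see.

Request:
play_rows:
  dp:
    - [0,0.4,4]
    - [0,0.4,9]
    - [0,0.4,13]
    - [0,0.4,16]
    - [0,0.4,18]
    - [0,0.4,19]
    - [0,0.4,19.8]
    - [0,0.4,19.8]
    - [0,0.4,19.8]
    - [0,0.4,19.8]
  turn:
    - [0,0,0]
    - [0,0,0]
    - [0,0,0]
    - [0,0,0]
    - [0,0,0]
    - [0,0,0]
    - [0,0,0]
    - [0,0,0]
    - [0,0,0]
    - [0,0,0]
  grip: [255,255,255,255,255,255,255,255,255,255]

```text
clock: 49.62
position: [0.5494, -0.0007, 0.0779]
tcp_rot: [-0.269, 3.129, -0.002]
ft_force: [-3.6, 0.4, 13.6]
gripper_width: 0.0445
finger_force: 60.8
```

Request:
play_rows:
  dp:
    - [0,0,0]
    - [0,0,0]
    - [0,0,0]
    - [0,0,0]
    - [0,0,0]
    - [0,0,-10]
    - [0,0,-35]
    - [0,0,-65]
    - [0,0,-100]
    - [0,0,-140]
  turn:
    - [0,0,0]
    - [0,0,0]
    - [0,0,0]
    - [0,0,0]
    - [0,0,0]
    - [0,0,0]
    - [0,0,0]
    - [0,0,0]
    - [0,0,0]
    - [0,0,0]
  grip: [0,0,0,0,0,0,0,0,0,0]

```text
clock: 50.45
position: [0.5483, -0.0006, 0.2187]
tcp_rot: [0.268, -3.129, 0.001]
ft_force: [2.4, -0.3, -0.3]
gripper_width: 0.0855
finger_force: 0.0
```

Request:
play_rows:
  dp:
    - [10,-15,0]
    - [25,-40,0]
    - [45,-70,0]
    - [65,-100,0]
    - [85,-130,0]
    - [105,-160,0]
    - [125,-190,0]
    - [145,-220,0]
    - [160,-245,0]
    - [165,-255,0]
  turn:
    - [0,0,0]
    - [0,0,0]
    - [0,0,0]
    - [0,0,0]
    - [0,0,0]
    - [0,0,0]
    - [0,0,0]
    - [0,0,0]
    - [0,0,0]
    - [0,0,0]
  grip: [0,0,0,0,0,0,0,0,0,0]

```text
clock: 51.28
position: [0.4287, -0.2832, 0.2183]
tcp_rot: [-0.265, 3.13, -0.003]
ft_force: [0.8, 0.6, 0.5]
gripper_width: 0.0857
finger_force: 0.0
```

Request:
play_rows:
  dp:
    - [0,0,0]
    - [0,0,0]
    - [0,0,0]
    - [0,0,0]
    - [0,0,0]
    - [0,0,0]
    - [0,0,0]
    - [0,0,0]
    - [0,0,0]
    - [0,0,0]
  turn:
    - [0,0,0]
    - [0,0,0]
    - [0,0,0]
    - [0,0,0]
    - [0,0,0]
    - [0,0,0]
    - [0,0,0]
    - [0,0,0]
    - [0,0,0]
    - [0,0,0]
  grip: [0,0,0,0,0,0,0,0,0,0]

```text
clock: 52.12
position: [0.4301, -0.28, 0.2175]
tcp_rot: [-0.269, 3.13, -0.002]
ft_force: [0.0, 0.4, 1.0]
gripper_width: 0.0852
finger_force: 0.0
```

```bash
python3 go.py; python3 - <<'E'
from h import *
import pickle
t0=pickle.load(open('top0.pkl','rb')); t=snap('top')
b=lambda s:cv2.resize(s['image'][125:285,210:430],(800,582))
cv2.imwrite('pics/f.png',b(t)[:,:,::-1])
for n,lo,hi,x in(('red',(0,150,60),(8,255,255),(350,215,395,255)),('yel',(22,150,60),(35,255,255),(380,180,420,225)),('cap',(0,0,150),(180,90,255),(330,200,356,226))):
    o=[]
    for s in(t0,t):
        m=cv2.inRange(cv2.cvtColor(s['image'],cv2.COLOR_RGB2HSV),lo,hi)[x[1]:x[3],x[0]:x[2]]; M=cv2.moments(max(cv2.findContours(m,0,1)[0],key=cv2.contourArea)); o.append((M['m10']/M['m00']+x[0],M['m01']/M['m00']+x[1]))
    print(n,np.round(o,2).tolist())
E
```

```text
t 52.12 p [ 430.1 -280.   217.5] yaw 99.82 tilt 0.06 w 85.2 f [0.  0.4 1. ] j1,j6 [-0.69 -2.43]
red [[377.57, 235.0], [378.19, 233.87]]
yel [[399.83, 204.58], [400.25, 203.75]]
cap [[342.43, 212.46], [341.6, 213.04]]
```

View pics/f.png

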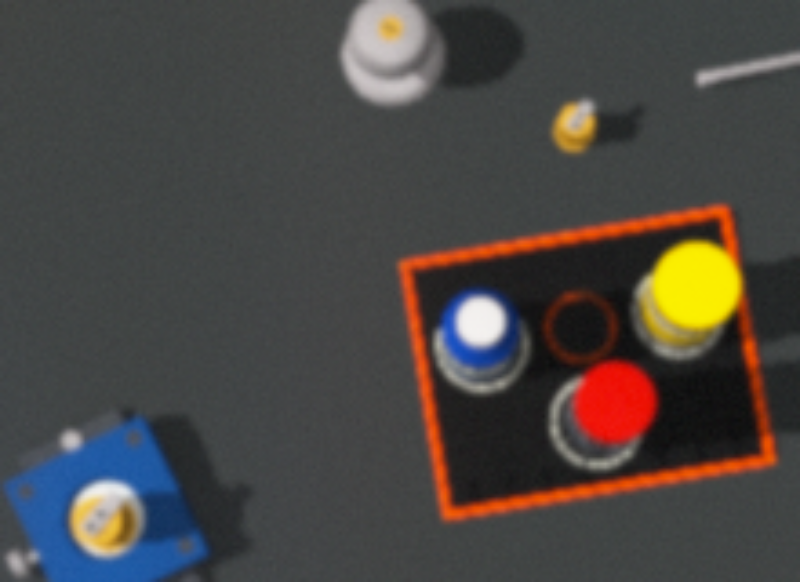

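The final view shows the three containers upright inside their circles, at (481,340), (686,300) and (605,410), within about 2.5 mm of where they started. The cylinder is home in the stand at (105,518), the knob is in place, and the arm is clear.

```bash
python3 -c "
from h import *
print(robot.sign_off())"
```

```text
the job is handed in; nothing more can be done
None
```

The job is handed in at about 52 s: the lock cylinder stands cam up in the large blue stand, and the aerosol, bottle and tub are back upright on their circles, within about 2.5 mm of where they stood by the top camera; I did not re-measure the door knob, screwdriver and latch, though the arm's moves were planned clear of them.

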